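Clear the screwdriver and hold the sprung cover at the mark

ROBOT

A 6-joint arm with a two-finger parallel gripper is mounted at the origin on the work surface. World frame = base frame: x ahead of the robot, y to its left, z up, the work surface at z = 0. Lengths are in m, angles in rad, forces in N, time in s.
With the tool pointing down it reaches from about 0.375 to 0.975 m from the base axis. Payload 3.8 kg.
Tool frame: the origin (TCP) lies midway between the tips of the shut fingers; the grasp point (between the pads) lies 19 mm behind it; z points along the fingers, y is the direction in which the jaws open and shut (so a half turn about z gives the same grasp; the last joint's range is limited). The gripper opens to 85 mm and grips with 20 to 120 N. Pads are 22 mm wide; open, the fingers measure 114 mm over their backs; the gripper's body (76 mm by 85 mm) begins 54 mm behind the grasp point. The pads swing forward as they close: fully open they stand 13 mm farther back than shut.
Start: joints at [1.117, 0.264, 1.604, -0, 1.274, -0.037], TCP at [0.273, 0.617, 0.231] pointing down, gripper open.
Joint ranges: [-2.63, 2.63], [-0.94, 2.18], [0.31, 2.57], [-1.31, 4.45], [0, 2.66], [-2.55, 2.55]. Speed limits (rad/s): [2.57, 2.57, 3.14, 3.14, 3.14, 3.14].

INTERFACE

Orientations are given as a rotation vector (axis times angle).
In Python, from workcell import bot gives the robot as it stands.
- The arm moves only by the tool arm_command, never from a script. Its argument "targets" is text: rows parted by semicolons, each of 7 numbers parted by spaces: the shift along the tool's x, y, z in mm, then the turn, a rotation vector about the tool's x, y, z in degrees, then the opening, from 0 (shut) to 1 (fully open). A call has 1 to 10 rows; each row is the pose to reach, as a shift and turn from the pose commanded when the call began, along the tool's axes at that moment; what a row does not reach only later rows make up. A row lasts 1/12 s, in which the tool goes at most 41.7 mm and 7.16 degrees, less where a joint would pass 70% of its speed; a pose out of reach is approached as far as the arm can. A call with a gripper value outside its range is refused whole. The fingers move at their own pace and stop on an object; "newtons" is the grip in N (left out, the last holds). Time passes only in rows, so rows that repeat a pose let the fingers close. It gives the time, the measured TCP pose, the force and the opening at its end, in the units of the state.
- bot.read_state(): the state, without advancing time (a new reading comes with each control period).
- bot.read_camera(name): name is "scene" or "top"; returns (picture, depth): 384x512x3 uint8, blue, green, red; 384x512 float32, m along the optical axis (not along the pixel's ray), 0 where there is no reading.
- bot.camera_params(name): a dict with "fov_y" (degrees; the focal length in pixels is half the picture's height over the tangent of half this angle, whatever the lens; pixels are square), "cx", "cy" (the principal point, pixels), "xyz" and "rotation" of the camera in the world. Camera axes: x right, y up, looking along -z (the intrinsics and any distortion apply to the point x, -y, -z); pixel columns grow to the right and rows downward; lengths in m; the calibration is good to about 2 mm. A picture is of the moment at which its call begins. camera_params takes no time and is no camera call.
- bot.finish_job(): hands the job in, once; it reports no verdict.
The state is a dict: "time": time; "q": joint angles; "joint_vel": joint speeds; "joint_torque": joint torques, N m; "tool_pos": TCP position; "tcp_rot": TCP orientation; "wrist_force": force on the tool from outside, world axes, zero at the start; "torque": the same for the moment, N m; "width": opening from 0.0 (shut) to 1.0 (fully open).
Only numpy, scipy, OpenCV 4.12 (cv2) and the standard library are available. Lean on these libraries where they do the work, as an engineer would, in place of code of your own. Each camera call takes 0.05 s, during which the arm holds its last target.

TASK

Somebody wants to look inside the silver appliance on the repair bench: first take the blue screwdriver off its closed cover and stand it tip down in the orange tool cup (it may lean on the rim), leaving the cup standing. Then lift the spring-loaded cover (it has a black tab to grip) until its red pointer lines up with the middle of the green mark on the black angle gauge, and finish while still holding it there with the gripper, because the spring would shut it. Leave the other things on the bench where they are.

Things in the scene. Friction and masses are not known exactly. Their poses are not given: they have to be found in the camera images.
- machine: Silver appliance base, fixed, on a black mat 300 (x) x 340 (y) x 8 mm. Origin: centre of the mat's underside; z up, +x towards the cover's hinge, -y towards the gauge. Housing 190 (x) x 250 (y), rim 100 mm above the bench. Black gauge arc 26 mm wide, 4 mm thick, in the plane y = -138 mm, curves round the hinge at radius 100 mm from the cover's level up to 90 mm above it.
- cover: Silver cover plate 206 x 250 x 8 mm, shut and level at the start, top 108 mm above the bench. Origin on the hinge axis at mid width and thickness; y is the hinge axis, -x runs in the plate to the free edge 210 mm away, z is normal to it. Opens turning positively about +y, 0 to 1.3 rad. Spring and 0.3 kg weight pull it shut: 5 N at the tab when shut, 7 N at 0.8 rad.
- cover_tab (a point): Point to grip on the cover's black upright tab. The tab stands on the plate 182 mm from the hinge, at mid width: 14 mm thick along the hinge axis, 30 mm long across it, 45 mm tall above the plate. This point is on its mid plane, 32 mm above the plate's top face (36 mm above its mid thickness).
- cover_hinge (a point): Point on the hinge axis at mid width, 104 mm above the bench.
- cover_index (a point): Point of the red pointer on the cover's gauge side, on the gauge arc: 100 mm from the hinge axis, in the middle plane of the plate; it turns with the cover.
- mark_mid (a point): Middle of the green mark (34 mm radially x 17 mm along the arc) set on the black gauge arc, 100 mm from the hinge axis, somewhere between about 0.4 and 0.85 rad above the shut position. When the cover is right, cover_index coincides with this point. The mark stays where it is.
- screwdriver: Blue-handled screwdriver, 90 g, lying on the shut cover, tip roughly towards the robot. Origin under the handle's middle, on the surface it lies on; x towards the tip, z up as it lies. Handle hexagonal, 24 mm across flats, x -50 to +50 mm, axis 12 mm above the origin; blade 8 mm diameter, x 50 to 135 mm. Balance point 35 mm from the origin towards the tip.
- screwdriver_tip (a point): End of the blade, on the tool's axis, 135 mm from the handle's middle.
- screwdriver_handle (a point): Middle of the handle, on the tool's axis.
- cup: Orange round tool cup, loose, 0.6 kg, 115 mm tall, standing open upward. Straight round wall, 68 mm outside, 60 mm inside diameter; inner floor 5 mm above the bench. Origin: centre of its underside, z up.
- meter: Yellow multimeter, 90 x 170 x 36 mm, lying on the bench; leave it. Origin: centre of its underside.
- bowl: White bowl, 110 mm diameter, 50 mm tall; leave it. Origin: centre of its underside.
- offcut: Plywood offcut 120 x 70 x 12 mm; leave it. Origin: centre of its underside.
- jar: Small jar, 60 mm diameter, 75 mm tall; leave it. Origin: centre of its underside.
- parts_tray: Grey open parts tray 130 x 90 x 30 mm; leave it. Origin: centre of its underside.
- mug: Blue mug, 76 mm diameter, 90 mm tall; leave it. Origin: centre of its underside.
Mind the look-alikes: they are no part of the job. What is shaped like the cup but pink is not meant.

How it is judged:
By the outcome, as a careful person would: the job done as asked, in the order asked, and still so for the second after the job is handed in, while the arm keeps its last pose, push and grip.
It also fails if it takes over 54 s, if anything falls off the work surface, if the arm or the gripper's body presses on something with over 40 N, if the wrist force passes 120 N, or if a joint passes its speed limit or range.

## Working session

There is one attempt and no reset: what is moved stays moved. The work goes in short steps, Python scripts to look and compute and a tool call to move; the robot and the scene stay as the last step left them, time stands still between calls to the robot, and variables do not carry over. Pictures are saved under pics/ and viewed, and the job is handed in when it is done.

Besides the shell and the picture viewer there is one more tool, called after ">>>" as a command line: name --argument value ..., lists and objects as JSON in quotes. arm_command: Moves the arm, as the interface text tells. Its arguments: {"type":"object","properties":{"targets":{"type":"string"},"newtons":{"type":"number"}},"required":["targets"]}

```bash
mkdir -p pics; ls
python3 - <<'E'
from workcell import bot
import cv2,numpy as np
print(bot.read_state())
for n in("scene","top"):
    print(n,bot.camera_params(n))
    p,d=bot.read_camera(n); cv2.imwrite(f"pics/{n}0.png",p); np.savez(f"{n}0.npz",p=p,d=d); print((d>0).mean(), d.max())
E
```

```text
pics
{'time': 0.0, 'q': array([ 1.11711927e+00,  2.64761283e-01,  1.60540415e+00,  3.16505922e-05,
        1.27369186e+00, -3.68807698e-02]), 'joint_vel': array([-0.00120519, -0.00105471, -0.00135597,  0.00141648, -0.00024153,
       -0.00026449]), 'joint_torque': array([-2.49110108e-04, -5.15096569e+01, -3.67316866e+01,  1.96504157e-04,
        1.28473778e-02, -2.75027425e-06]), 'tool_pos': array([0.27291648, 0.61655375, 0.22994027]), 'tcp_rot': array([-0.64986748, -3.07304825,  0.00343864]), 'wrist_force': array([ 0.38087076, -0.7683863 , -0.06355812]), 'torque': array([ 0.04047091, -0.00777728, -0.02976013]), 'width': 1.0025746290506983}
scene {'fov_y': 50.57187744828675, 'cx': 247.85528573402843, 'cy': 196.5577862885494, 'xyz': array([1.39353765, 0.0715311 , 1.28361443]), 'rotation': array([0.46839679, 0.4940218 , 1.59467348])}
0.9961954752604166 3.6948683
top {'fov_y': 49.72290106275142, 'cx': 255.85268775613693, 'cy': 197.54157603282232, 'xyz': array([0.24247475, 0.01916408, 1.57011693]), 'rotation': array([ 0.14269916, -0.16674749, -1.55404299])}
0.9958089192708334 2.5651343
```

View pics/scene0.png

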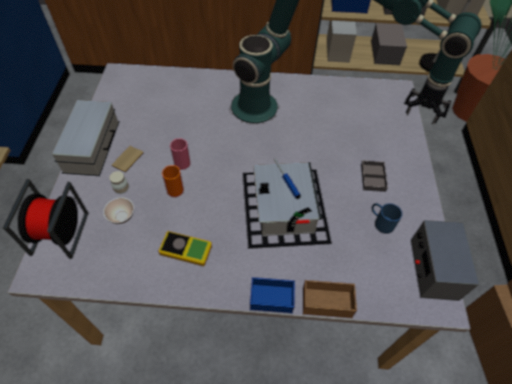

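View pics/top0.png

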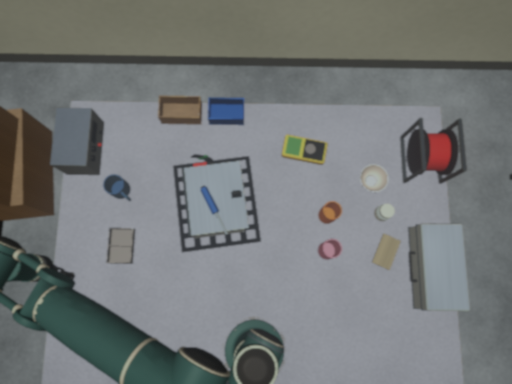

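```bash
cat > h.py <<'E'
import numpy as np,cv2
from scipy.spatial.transform import Rotation as R
from workcell import bot
def cam(n):
    c=bot.camera_params(n); f=192/np.tan(np.radians(c['fov_y'])/2)
    return f,c['cx'],c['cy'],np.array(c['xyz']),R.from_rotvec(c['rotation']).as_matrix()
def ray(n,u,v):
    f,cx,cy,o,M=cam(n); u=np.asarray(u,float);v=np.asarray(v,float)
    d=np.stack([(u-cx)/f,-(v-cy)/f,-np.ones_like(u)],-1)
    return o,d@M.T
def cloud(n,d):
    v,u=np.mgrid[:384,:512]; o,r=ray(n,u,v); return o+r*d[...,None]
def onz(n,u,v,z):
    o,r=ray(n,u,v); return o+r*((z-o[2])/r[...,2])[...,None]
def proj(n,P):
    f,cx,cy,o,M=cam(n); q=(np.asarray(P)-o)@M; return np.stack([cx-f*q[...,0]/q[...,2],cy+f*q[...,1]/q[...,2]],-1)
def tri(n1,p1,n2,p2):
    o1,a=ray(n1,*p1);o2,b=ray(n2,*p2)
    s=np.linalg.lstsq(np.stack([a,-b],1),o2-o1,rcond=None)[0]
    x,y=o1+a*s[0],o2+b*s[1]; return (x+y)/2,np.linalg.norm(x-y)
E
python3 - <<'E'
from h import *
for n in("scene","top"):
    z=np.load(n+"0.npz"); P=cloud(n,z['d']); p=z['p']
    box=(230,150,110,110) if n=="scene" else (160,145,110,110)
    x,y,w,h=box
    cv2.imwrite(f"pics/{n}0c.png",cv2.resize(p[y:y+h,x:x+w],None,fx=5,fy=5,interpolation=cv2.INTER_CUBIC))
    hsv=cv2.cvtColor(p,cv2.COLOR_BGR2HSV)
    # table plane check
    print(n,[ (q,P[q[1],q[0]].round(3)) for q in ([(200,220),(380,150),(120,260)] if n=="scene" else [(300,200),(100,220),(300,280)])])
    for nm,(lo,hi) in dict(orange=((5,150,90),(14,255,255)),green=((40,90,50),(80,255,255)),red=((0,170,100),(4,255,255)),blue=((100,150,80),(115,255,255)),black=((0,0,0),(180,255,35)),white=((0,0,175),(180,60,255))).items():
        m=cv2.inRange(hsv,lo,hi); k,l,s,c=cv2.connectedComponentsWithStats(m)
        for i in range(1,k):
            if 6<s[i,4]<1500 and P[l==i].mean(0)[2]<.4 and P[l==i].mean(0)[2]>-.05:
                Q=P[l==i]; print(nm,s[i].tolist(),c[i].round(1),np.median(Q,0).round(3),Q.min(0).round(3),Q.max(0).round(3))
E
```

```text
scene [((200, 220), array([ 0.621, -0.156, -0.003])), ((380, 150), array([ 0.218,  0.546, -0.001])), ((120, 260), array([ 0.805, -0.408, -0.001]))]
orange [163, 165, 20, 31, 355] [173.4 179.2] [ 0.508 -0.264  0.078] [ 0.388 -0.305  0.005] [1.394 0.072 1.284]
green [491, 0, 21, 20, 290] [500.2   7.3] [-0.879  1.328  0.018] [-1.014  0.072 -0.078] [1.394 1.441 1.284]
green [294, 212, 4, 4, 10] [295.7 213.4] [0.674 0.18  0.17 ] [0.672 0.174 0.162] [0.677 0.184 0.178]
green [297, 214, 6, 3, 8] [299.5 215.4] [0.675 0.193 0.16 ] [0.672 0.186 0.155] [0.676 0.201 0.167]
green [187, 240, 20, 19, 251] [196.7 248.8] [ 0.759 -0.144  0.037] [ 0.723 -0.174  0.028] [1.394 0.072 1.284]
red [26, 199, 28, 36, 747] [ 38.3 215.9] [ 0.749 -0.655  0.162] [ 0.671 -0.692  0.116] [1.394 0.072 1.284]
red [296, 220, 13, 4, 33] [302.3 221.4] [0.664 0.211 0.106] [0.654 0.188 0.103] [0.67  0.228 0.111]
red [416, 260, 4, 3, 11] [417.4 261.1] [0.753 0.599 0.05 ] [0.744 0.593 0.043] [0.755 0.605 0.057]
blue [283, 174, 16, 21, 109] [290.5 184.5] [0.528 0.163 0.131] [0.484 0.072 0.123] [1.394 0.191 1.284]
blue [253, 27
[... 2535 characters left out ...]
300, 280), array([ 0.246, -0.171,  0.002]))]
green [286, 137, 16, 18, 137] [293.3 145.5] [ 0.759 -0.145  0.037] [ 0.242 -0.177  0.029] [0.793 0.019 1.57 ]
red [436, 138, 14, 23, 194] [443.5 148.8] [ 0.714 -0.671  0.166] [ 0.67  -0.689  0.146] [ 0.751 -0.641  0.177]
blue [211, 105, 31, 13, 375] [226.6 110.8] [0.909 0.116 0.005] [ 0.242  0.019 -0.004] [0.938 0.18  1.57 ]
black [0, 221, 20, 27, 89] [  7.4 238.1] [0.328 0.582 0.591] [ 0.314  0.562 -0.748] [0.552 1.408 0.607]
white [367, 173, 13, 13, 107] [373.  179.4] [ 0.631 -0.459  0.008] [ 0.61  -0.482 -0.002] [ 0.658 -0.435  0.019]
white [382, 205, 11, 11, 99] [387.2 210.1] [ 0.501 -0.486  0.077] [ 0.482 -0.504  0.067] [ 0.521 -0.465  0.084]
```

```bash
sleep 1
```

```text
(no output)
```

View pics/scene0c.png

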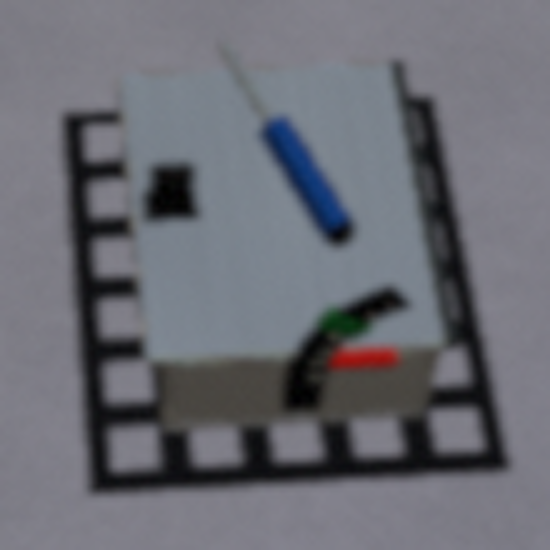

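View pics/top0c.png

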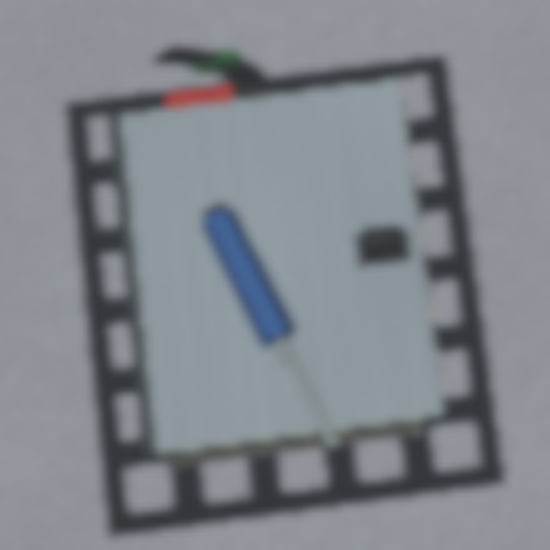

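```bash
cat > m.py <<'E'
from h import *
D={n:np.load(n+"0.npz") for n in("scene","top")}
C={n:cloud(n,D[n]['d']) for n in D}
H={n:cv2.cvtColor(D[n]['p'],cv2.COLOR_BGR2HSV) for n in D}
E
python3 - <<'E'
from m import *
# cover plane & rect
for n in D:
    P=C[n]; m=(P[...,2]>.098)&(P[...,2]<.116)&(P[...,0]>.35)&(P[...,0]<.72)&(P[...,1]>.02)&(P[...,1]<.31)
    k,l,s,c=cv2.connectedComponentsWithStats(m.astype(np.uint8)); i=1+s[1:,4].argmax()
    v,u=np.nonzero(l==i); W=onz(n,u,v,.108); r=cv2.minAreaRect(W[:,:2].astype(np.float32)); print(n,"cover",r, P[l==i][:,2].mean(), cv2.boxPoints(r).round(3).tolist())
    m=(H[n][...,2]<70)&(abs(P[...,2]-.008)<.02)&(P[...,0]>.3)&(P[...,0]<.75)&(P[...,1]>-.05)&(P[...,1]<.36)
    k,l,s,c=cv2.connectedComponentsWithStats(m.astype(np.uint8)); i=1+s[1:,4].argmax()
    v,u=np.nonzero(l==i); W=onz(n,u,v,.008); r=cv2.minAreaRect(W[:,:2].astype(np.float32)); print(n,"mat",r,s[i],cv2.boxPoints(r).round(3).tolist())
    # tab
    m=(H[n][...,2]<75)&(P[...,0]>.48)&(P[...,0]<.6)&(P[...,1]>.03)&(P[...,1]<.11)&(P[...,2]>.1)
    v,u=np.nonzero(m); print("tab",len(u),P[m].mean(0),P[m].min(0),P[m].max(0)); t=m&(P[...,2]>.142)
    v,u=np.nonzero(t); W=onz(n,u,v,.153); print(len(u),cv2.minAreaRect(W[:,:2].astype(np.float32)))
    # screwdriver
    h=H[n]; m=(h[...,0]>95)&(h[...,0]<120)&(h[...,1]>130)&(P[...,0]>.4)&(P[...,0]<.66)&(P[...,1]>.03)&(P[...,1]<.3)
    v,u=np.nonzero(m);W=onz(n,u,v,.122); print("sd",len(u),cv2.minAreaRect(W[:,:2].astype(np.float32)),W.mean(0), P[m][:,2].max())
    m2=(h[...,0]>4)&(h[...,0]<16)&(h[...,1]>130)&(P[...,0]>.4)&(P[...,0]<.62)&(P[...,1]<-.15)&(P[...,1]>-.35)
    for zz in(.1,.0):
        t=m2&(P[...,2]>zz)
        Q=P[t]; print("cup",len(Q),Q.mean(0),Q.min(0),Q.max(0))
    m2=m2|((h[...,1]>150)&(h[...,0]<20)&(P[...,0]>.4)&(P[...,1]<-.15)&(P[...,1]>-.35)&(P[...,0]<.6))
    v,u=np.nonzero(m2); print(u.min(),u.max(),v.min(),v.max(),u.mean())
for n,b in dict(scene=(145,130,60,70),top=(310,190,100,80)).items():
    x,y,w,h=b;cv2.imwrite(f"pics/{n}cup.png",cv2.resize(D[n]['p'][y:y+h,x:x+w],None,fx=7,fy=7,interpolation=cv2.INTER_CUBIC))
E
```

```text
scene cover ((0.5489208698272705, 0.1491844654083252), (0.26971912384033203, 0.21403434872627258), 8.328454971313477) 0.10741034109316479 [[0.4000000059604645, 0.23600000143051147], [0.4309999942779541, 0.024000000208616257], [0.6980000138282776, 0.06300000101327896], [0.6669999957084656, 0.2750000059604645]]
scene mat ((0.5401045083999634, 0.1517449915409088), (0.3340277373790741, 0.2950071394443512), 8.268786430358887) [ 243  170   88   78 1228] [[0.3540000021457672, 0.27399998903274536], [0.3959999978542328, -0.017999999225139618], [0.7269999980926514, 0.029999999329447746], [0.6840000152587891, 0.32199999690055847]]
tab 89 [0.55347659 0.07039642 0.13150539] [0.53809987 0.05426834 0.10597229] [0.56359229 0.08675655 0.15622181]
30 ((0.5554277300834656, 0.06932787597179413), (0.017196141183376312, 0.024695806205272675), 4.769566535949707)
sd 129 ((0.5239125490188599, 0.1654365509748459), (0.10362319648265839, 0.020175233483314514), 28.631460189819336) [0.52505992 0.16614807 0.122     ] 0.13989702025123663
cup 108 [ 0.49808527 -0.26745937  0.10891569] [ 0.46252026 -0.30384183  0.1001
[... 789 characters left out ...]
9981880188, 0.30399999022483826]]
tab 35 [0.54116603 0.06821211 0.1401272 ] [0.53702943 0.05498627 0.10625232] [0.54702698 0.07984258 0.16123735]
19 ((0.5419575572013855, 0.068377286195755), (0.00980724859982729, 0.021909935399889946), 12.33289909362793)
sd 104 ((0.5238662958145142, 0.16526706516742706), (0.09265559911727905, 0.014175665564835072), 27.7475528717041) [0.52255906 0.16539365 0.122     ] 0.14011329402699113
cup 19 [ 0.47062058 -0.25761958  0.11622652] [ 0.45844074 -0.28119395  0.10739141] [ 0.49429773 -0.24086394  0.12074018]
cup 108 [ 0.49613185 -0.27929146  0.02637883] [ 0.45844074 -0.30375513  0.000578  ] [ 0.52271017 -0.24086394  0.12074018]
323 334 207 219 328.8421052631579
```

```bash
sleep 0
cat > ov.py <<'E'
from m import *
import sys
def frame(c,yaw):
    g=np.array([np.cos(yaw),np.sin(yaw),0]); x=np.array([-g[1],g[0],0]); return g,x
def overlay(n,box,polys,name,sc=8,img=None):
    x,y,w,h=box; p=(D[n]['p'] if img is None else img)[y:y+h,x:x+w]
    im=cv2.resize(p,None,fx=sc,fy=sc,interpolation=cv2.INTER_CUBIC)
    for P in polys:
        q=proj(n,np.array(P)); q=((q+.5-[x,y])*sc*16).astype(int)
        cv2.polylines(im,[q.reshape(-1,1,2)],True,(0,255,255),1,cv2.LINE_AA,4)
    cv2.imwrite("pics/"+name,im)
E
python3 - <<'E'
from ov import *
yaw=np.radians(8.3); g,x=frame(0,yaw)
O=np.array([.540,.152,0]); Z=np.array([0,0,1])
def pt(a,b,z): return O+a*x-b*g*1+Z*z   # machine coords x,y
def rect(x0,x1,y0,y1,z): return [pt(x0,y0,z),pt(x1,y0,z),pt(x1,y1,z),pt(x0,y1,z)]
hx=.105
polys=[rect(-.15,.15,-.17,.17,.008),rect(hx-.21,hx-.004,-.125,.125,.108),rect(hx-.197,hx-.167,-.007,.007,.153),rect(hx-.197,hx-.167,-.007,.007,.108)]
th=np.linspace(0,1.1,12); polys.append([pt(hx-.1*np.cos(t),-.138,.104+.1*np.sin(t)) for t in list(th)+list(th[::-1])])
overlay("scene",(235,155,100,95),polys,"s1.png",8); overlay("top",(168,145,100,110),polys,"t1.png",7)
E
```

```text
(no output)
```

View pics/s1.png

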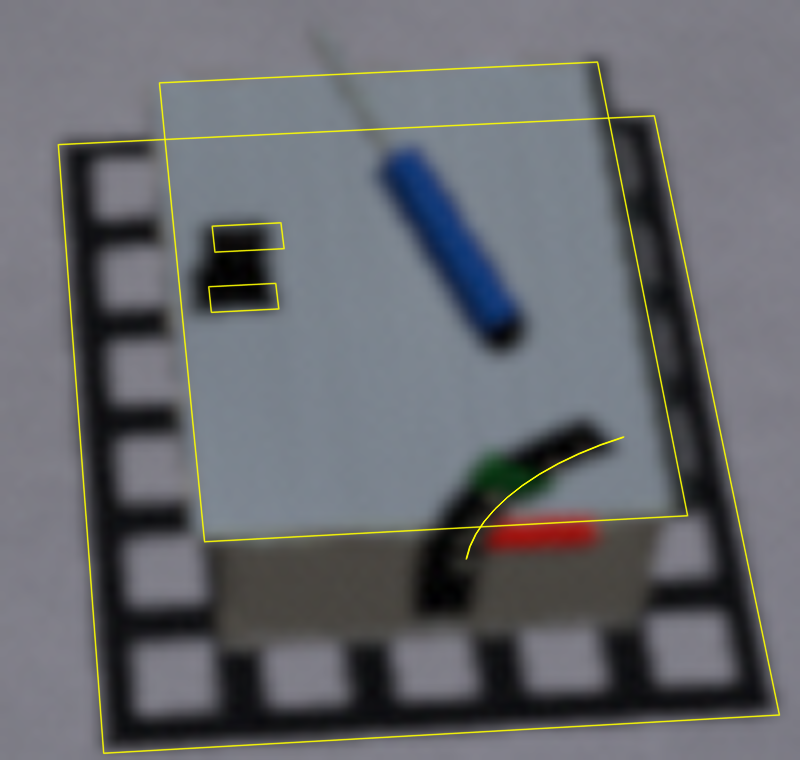

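View pics/t1.png

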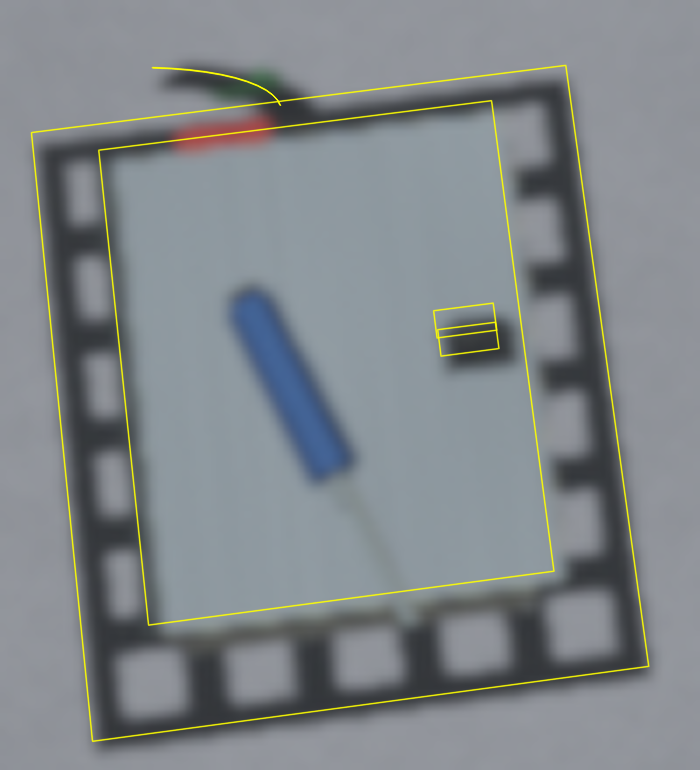

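View pics/scenecup.png

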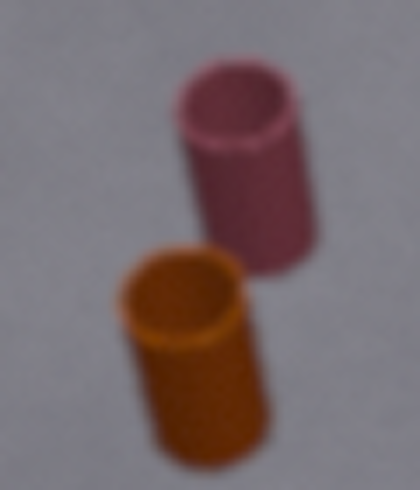

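View pics/topcup.png

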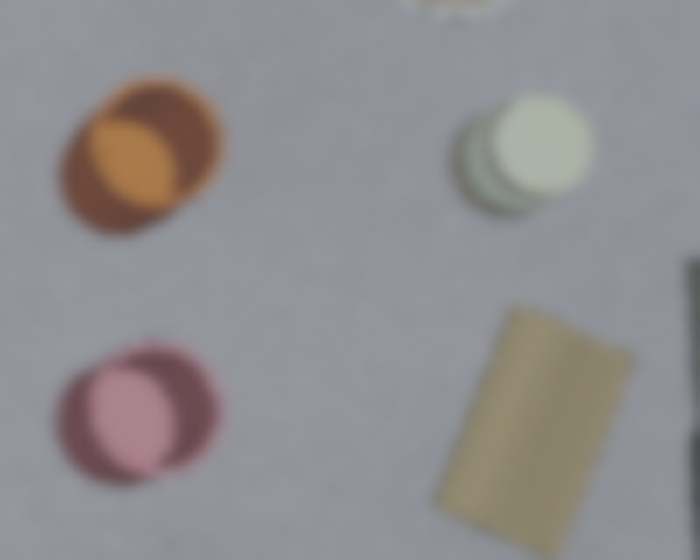

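```bash
cat > geo.py <<'E'
from ov import *
O=np.array([.5365,.1525,0]); yaw=np.radians(8.3); hx=.099
g,x=frame(0,yaw); Z=np.array([0,0,1])
def pt(a,b,z): return O+a*x-b*g*1+Z*z   # machine coords x,y
def rect(x0,x1,y0,y1,z): return [pt(x0,y0,z),pt(x1,y0,z),pt(x1,y1,z),pt(x0,y1,z)]
def polys():
    P=[rect(-.15,.15,-.17,.17,.008),rect(hx-.21,hx-.004,-.125,.125,.108),rect(hx-.197,hx-.167,-.007,.007,.153),rect(hx-.197,hx-.167,-.007,.007,.108)]
    th=np.linspace(0,1.1,12); 
    for r in(.087,.113): P.append([pt(hx-r*np.cos(t),-.138,.104+r*np.sin(t)) for t in list(th)+list(th[::-1])])
    return P
E
python3 - <<'E'
from geo import *
p=polys()
a=np.linspace(0,2*np.pi,30)
cup=lambda c,z,r=.034:[[c[0]+r*np.cos(t),c[1]+r*np.sin(t),z] for t in a]
c=(.490,-.270)
p+= [cup(c,0),cup(c,.115)]
overlay("scene",(235,155,100,95),p,"s2.png",8); overlay("top",(168,145,100,110),p,"t2.png",7)
overlay("scene",(145,130,60,75),p,"sc2.png",7); overlay("top",(310,190,60,60),p,"tc2.png",7)
E
python3 -c "
import cv2,numpy as np
a=cv2.imread('pics/sc2.png');b=cv2.imread('pics/tc2.png');h=max(a.shape[0],b.shape[0]);f=lambda i:cv2.copyMakeBorder(i,0,h-i.shape[0],0,0,0);i=np.hstack([f(a),f(b)]);i=cv2.resize(i,None,fx=.9,fy=.9);cv2.imwrite('pics/cc2.png',i)"
```

```text
(no output)
```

View pics/s2.png

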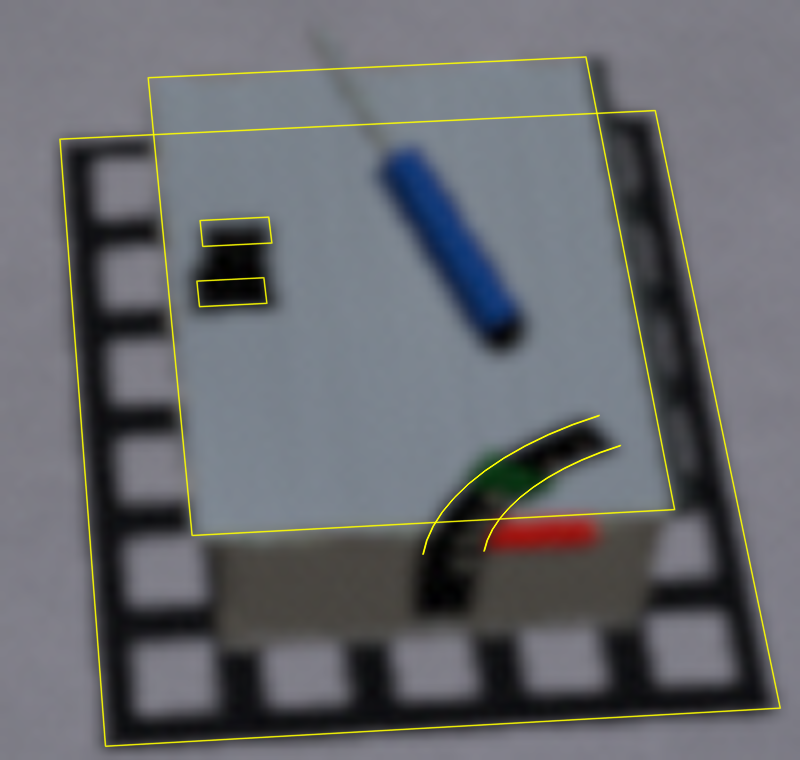

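View pics/t2.png

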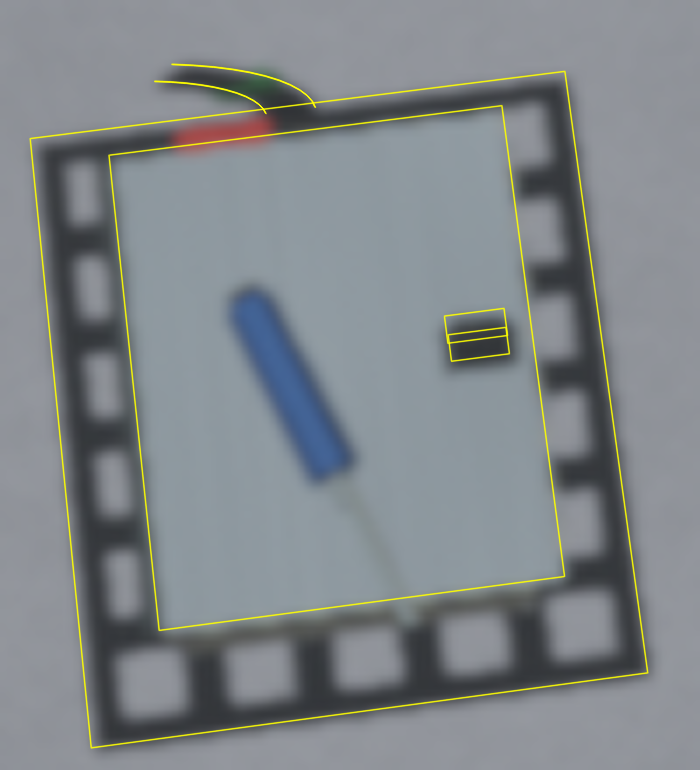

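View pics/cc2.png

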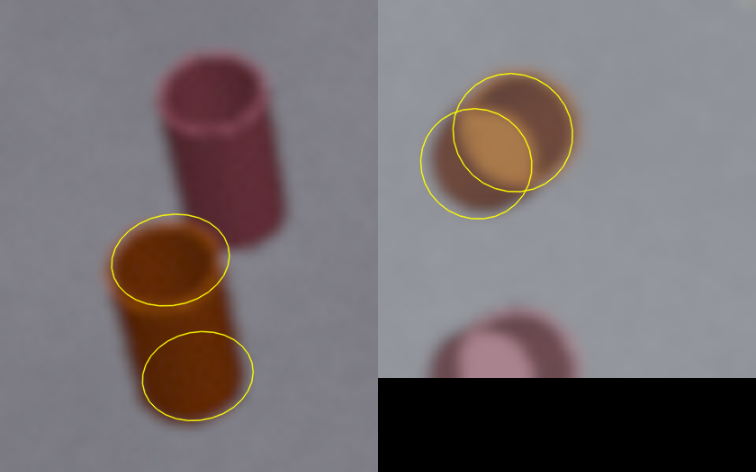

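Run:
```python
from geo import *
# read-off crop px from s2 (x0=235,y0=155,s8) and t2 (168,145,s7)
for n,x0,y0,s,pts in(("scene",235,155,8,[(315,22),(395,152),(507,340)]),("top",168,145,7,[(407,618),(335,478),(248,288)])):
    for a,b in pts: print(n,onz(n,a/s+x0-.5,b/s+y0-.5,.12).round(4))
for n in D:
    P=C[n];h=H[n]; m=(h[...,0]>95)&(h[...,0]<120)&(h[...,1]>110)&(P[...,0]>.4)&(P[...,0]<.66)&(P[...,1]>.03)&(P[...,1]<.3)
    v,u=np.nonzero(m);W=onz(n,u,v,.122)[:,:2].astype(np.float32); print(cv2.fitLine(W,cv2.DIST_L2,0,.01,.01).ravel())
s=bot.read_state(); M=R.from_rotvec(s['tcp_rot']).as_matrix(); print(M.round(3))
# cup: rim centre
for n in D:
    h=H[n];P=C[n]
    m=((h[...,1]>110)&(h[...,0]<22)&(h[...,0]>3)&(P[...,0]>.38)&(P[...,1]<-.2)&(P[...,1]>-.34)&(P[...,0]<.6)).astype(np.uint8)
    cnt=max(cv2.findContours(m,0,2)[0],key=cv2.contourArea); print(n,cv2.minAreaRect(cnt),cv2.boundingRect(cnt))
# read-off: scene rim ellipse centre crop(145,130,s7) from scenecup; top from topcup (310,190,s7)
print(onz("scene",145+185/7-.5,130+297/7-.5,.115),onz("scene",145+212/7-.5,130+415/7-.5,0.0))
print(onz("top",310+(160)/7-.5,190+140/7-.5,.115),onz("top",310+118/7-.5,190+178/7-.5,0.))
```

```text
scene [0.3989 0.1007 0.12  ]
scene [0.473  0.1402 0.12  ]
scene [0.573  0.1917 0.12  ]
top [0.4052 0.103  0.12  ]
top [0.4758 0.141  0.12  ]
top [0.5736 0.1883 0.12  ]
[0.8855358  0.4645712  0.52420986 0.16581066]
[0.8824981  0.470316   0.52269584 0.16526283]
[[-0.914  0.405 -0.001]
 [ 0.405  0.914 -0.002]
 [ 0.    -0.002 -1.   ]]
scene ((172.1256866455078, 180.79595947265625), (31.244503021240234, 17.883708953857422), 81.02737426757812) (162, 165, 21, 32)
top ((330.0, 211.5), (17.0, 18.0), 90.0) (321, 203, 19, 18)
[ 0.49618801 -0.27098093  0.115     ] [ 0.48909174 -0.27430077  0.        ]
[ 0.49354043 -0.27553089  0.115     ] [ 0.49193299 -0.27512334  0.        ]
```

```bash
cat > to.py <<'E'
from h import *
def Rdown(yaw):  # tool down, x at yaw (rad)
    x=np.array([np.cos(yaw),np.sin(yaw),0]); z=np.array([0,0,-1.]); return np.stack([x,np.cross(z,x),z],1)
def to(p,M,p0=None,M0=None):
    s=bot.read_state()
    if p0 is None: p0=s['tool_pos']; M0=R.from_rotvec(s['tcp_rot']).as_matrix()
    d=M0.T@(np.asarray(p)-p0)*1000; r=R.from_matrix(M0.T@M).as_rotvec(degrees=True); return d.round(1),r.round(2)
E
python3 - <<'E'
from to import *
M=Rdown(np.radians(27.9))
print(to([.541,.174,.25],M)); s=bot.read_state()
E
```

```text
(array([-424.3, -296.3,  -19.4]), array([-7.0000e-02,  1.2000e-01,  1.2822e+02]))
```

>>> arm_command --targets "-424 -296 -19 0 0 128 0.7;-424 -296 -19 0 0 128 0.7;-424 -296 -19 0 0 128 0.7;-424 -296 -19 0 0 128 0.7;-424 -296 -19 0 0 128 0.7;-424 -296 -19 0 0 128 0.7;-424 -296 -19 0 0 128 0.7;-424 -296 -19 0 0 128 0.7;-424 -296 -19 0 0 128 0.7;-424 -296 -19 0 0 128 0.7" --newtons 60

```text
time: 0.93
tool_pos: [0.4893, 0.259, 0.2463]
tcp_rot: [-2.332, -2.105, 0.001]
wrist_force: [0.7, 1.0, 0.3]
width: 0.699
```

```bash
cat > n.py <<'E'
from to import *
import sys
def st():
    s=bot.read_state(); print({k:np.round(s[k],3).tolist() for k in('time','q','tool_pos','tcp_rot','wrist_force','width')}); return s
E
python3 - <<'E'
from n import *
st();print(to([.541,.174,.25],Rdown(np.radians(27.9))))
E
```

```text
{'time': 0.933, 'q': [0.442, 0.025, 1.847, 0.0, 1.269, 0.544], 'tool_pos': [0.489, 0.259, 0.246], 'tcp_rot': [-2.332, -2.105, 0.001], 'wrist_force': [0.678, 1.009, 0.251], 'width': 0.699}
(array([-79.3,  60.1,  -3.7]), array([-2.000e-02,  2.000e-02,  5.625e+01]))
```

>>> arm_command --targets "-79 60 0 0 0 56.3 0.7;-79 60 0 0 0 56.3 0.7;-79 60 0 0 0 56.3 0.7;-79 60 0 0 0 56.3 0.7;-79 60 20 0 0 56.3 0.7;-79 60 40 0 0 56.3 0.7;-79 60 60 0 0 56.3 0.7;-79 60 70 0 0 56.3 0.7;-79 60 70 0 0 56.3 0.7;-79 60 70 0 0 56.3 0.7"

```text
time: 1.77
tool_pos: [0.5403, 0.1764, 0.1756]
tcp_rot: [3.046, 0.77, -0.004]
wrist_force: [-0.1, -0.3, -0.2]
width: 0.7
```

```bash
cat > pic.py <<'E'
from n import *
def snap(tag,bs=(225,130,110,110),bt=(160,140,110,110),sc=5):
    o=[]
    for n,b in(("scene",bs),("top",bt)):
        p,d=bot.read_camera(n); np.savez(f"{n}_{tag}.npz",p=p,d=d); x,y,w,h=b
        o.append(cv2.resize(p[y:y+h,x:x+w],(390,int(390*h/w)),interpolation=cv2.INTER_CUBIC))
    hh=max(i.shape[0] for i in o); o=[cv2.copyMakeBorder(i,0,hh-i.shape[0],0,5,0) for i in o]
    cv2.imwrite(f"pics/{tag}.png",np.hstack(o))
E
python3 - <<'E'
from pic import *
st();print(to([.541,.174,.109],Rdown(np.radians(27.9)))); snap("a1")
E
```

```text
{'time': 1.767, 'q': [0.272, 0.107, 1.894, -0.0, 1.143, 1.347], 'tool_pos': [0.54, 0.176, 0.176], 'tcp_rot': [3.046, 0.77, -0.004], 'wrist_force': [-0.128, -0.348, -0.217], 'width': 0.7}
(array([-0.4,  2.5, 66.6]), array([-0.03,  0.14,  0.47]))
```

View pics/a1.png

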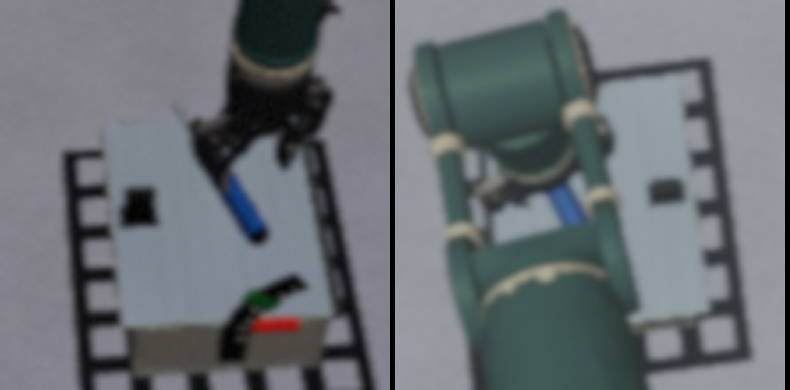

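>>> arm_command --targets "0 2 22 0 0 0.5 0.7;0 2 44 0 0 0.5 0.7;0 2 58 0 0 0.5 0.7;0 2 66 0 0 0.5 0.7;0 2 66 0 0 0.5 0.6;0 2 66 0 0 0.5 0;0 2 66 0 0 0.5 0;0 2 66 0 0 0.5 0;0 2 66 0 0 0.5 0;0 2 66 0 0 0.5 0" --newtons 60

```text
time: 2.7
tool_pos: [0.5435, 0.1753, 0.1126]
tcp_rot: [-3.05, -0.752, -0.005]
wrist_force: [-1.6, -0.1, 6.5]
width: 0.297
```

Run:
```python
from pic import *
st()
```

```text
{'time': 2.7, 'q': [0.268, 0.17, 1.948, 0.0, 1.019, 1.356], 'tool_pos': [0.543, 0.175, 0.113], 'tcp_rot': [-3.05, -0.752, -0.005], 'wrist_force': [-1.554, -0.148, 6.454], 'width': 0.297}
```

>>> arm_command --targets "0 0 -5 0 0 0 0;0 0 -20 0 0 0 0;0 0 -40 0 0 0 0;0 0 -70 0 0 0 0;0 0 -105 0 0 0 0;0 0 -140 0 0 0 0;0 0 -170 0 0 0 0;0 0 -190 0 0 0 0;0 0 -200 0 0 0 0;0 0 -200 0 0 0 0"

```text
time: 3.53
tool_pos: [0.5434, 0.1753, 0.3138]
tcp_rot: [-3.05, -0.752, -0.009]
wrist_force: [2.0, 0.0, -0.9]
width: 0.288
```

```bash
cat > place.py <<'E'
from n import *
cup=np.array([.493,-.274]); az=np.arctan2(cup[1],cup[0]); 
def final(tilt_deg=72,yaw=None):
    y0=az+np.pi/2 if yaw is None else yaw
    return Rdown(y0)@R.from_rotvec([0,0,0]).as_matrix()@R.from_euler('y',-tilt_deg,degrees=True).as_matrix()
if __name__=="__main__":
    M=final(); print(M.round(2));
E
python3 place.py
python3 - <<'E'
from pic import *
st(); snap("a2")
E
```

```text
[[ 0.15  0.87 -0.46]
 [ 0.27 -0.49 -0.83]
 [-0.95  0.   -0.31]]
{'time': 3.533, 'q': [0.268, 0.023, 1.727, -0.0, 1.386, 1.356], 'tool_pos': [0.543, 0.175, 0.314], 'tcp_rot': [-3.05, -0.752, -0.009], 'wrist_force': [1.981, 0.042, -0.869], 'width': 0.288}
```

View pics/a2.png

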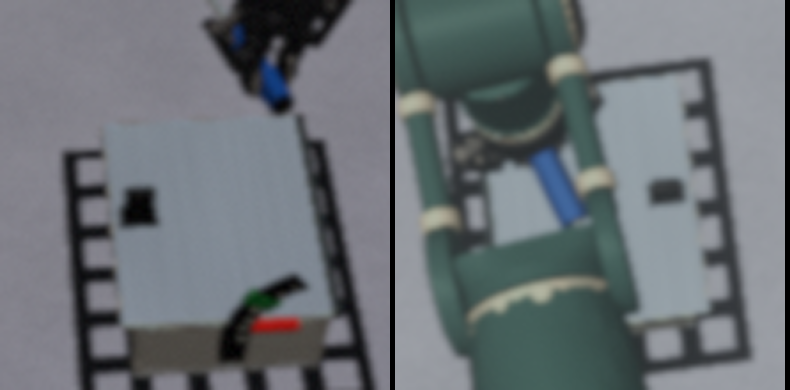

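```bash
sed -i 's/-tilt_deg/tilt_deg/' place.py
cat >> place.py <<'E'
t=np.array([-np.sin(az),np.cos(az),0])
def tcp_for(tipz,M,off=-.015): 
    tip=np.array([*cup,tipz])+off*t
    return tip+.008*M[:,2]+.158*M[:,0]
E
python3 - <<'E'
from place import *
M=final(); print(M.round(3)); print(tcp_for(.155,M),tcp_for(.012,M)); print(to(tcp_for(.155,M),M))
E
```

```text
[[ 0.15   0.874  0.462]
 [ 0.27  -0.486  0.831]
 [ 0.951  0.    -0.309]]
[ 0.51312795 -0.23778439  0.30279479] [ 0.51312795 -0.23778439  0.15979479]
(array([-216.9,  352.1,    6.8]), array([ 20.82,  69.93, -28.73]))
```

>>> arm_command --targets "-217 352 0 20.8 70 -28.7 0;-217 352 0 20.8 70 -28.7 0;-217 352 0 20.8 70 -28.7 0;-217 352 0 20.8 70 -28.7 0;-217 352 0 20.8 70 -28.7 0;-217 352 0 20.8 70 -28.7 0"

```text
time: 4.13
tool_pos: [0.5262, -0.0218, 0.3063]
tcp_rot: [-2.601, -0.962, -0.656]
wrist_force: [0.3, -0.5, -1.9]
width: 0.29
```

Run:
```python
from place import *
st(); M=final(); print(to(tcp_for(.155,M),M))
```

```text
{'time': 4.133, 'q': [-0.434, -0.192, 2.03, 0.569, 1.232, 0.253], 'tool_pos': [0.526, -0.022, 0.306], 'tcp_rot': [-2.601, -0.962, -0.656], 'wrist_force': [0.329, -0.54, -1.941], 'width': 0.29}
(array([-126.6,  150.2,  -90.7]), array([ 10.8 ,  39.81, -16.84]))
```

q4 goes positive as expected; continue.

>>> arm_command --targets "-127 150 -91 10.8 39.8 -16.8 0;-127 150 -91 10.8 39.8 -16.8 0;-127 150 -91 10.8 39.8 -16.8 0;-127 150 -91 10.8 39.8 -16.8 0;-127 150 -91 10.8 39.8 -16.8 0;-127 150 -91 10.8 39.8 -16.8 0;-127 150 -91 10.8 39.8 -16.8 0;-127 150 -91 10.8 39.8 -16.8 0;-127 150 -91 10.8 39.8 -16.8 0"

```text
time: 4.88
tool_pos: [0.513, -0.2372, 0.3018]
tcp_rot: [-1.858, -1.08, -1.34]
wrist_force: [0.3, 0.6, -1.8]
width: 0.287
```

Run:
```python
from place import *
from pic import *
st(); M=final(); print(to(tcp_for(.155,M),M)); snap("a3",(130,110,100,110),(280,160,100,110))
```

```text
{'time': 4.883, 'q': [-1.02, 0.337, 1.844, 1.009, 1.776, -0.743], 'tool_pos': [0.513, -0.237, 0.302], 'tcp_rot': [-1.858, -1.08, -1.34], 'wrist_force': [0.316, 0.642, -1.8], 'width': 0.287}
(array([ 0.8,  0.4, -0.8]), array([ 0.05,  0.08, -0.56]))
```

View pics/a3.png

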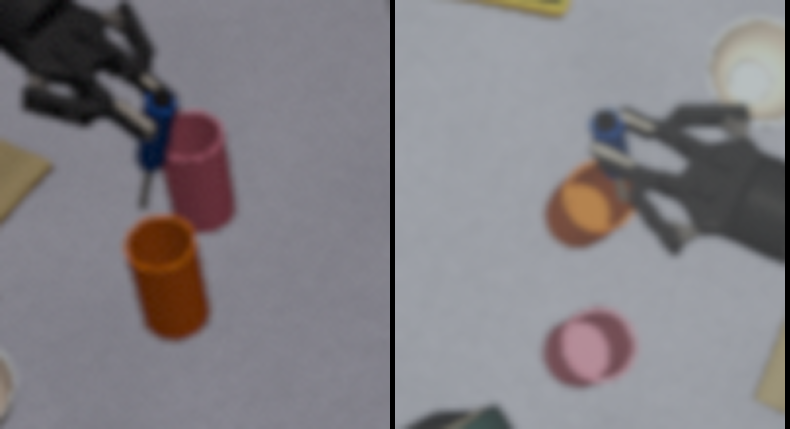

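Run:
```python
from place import *
s=bot.read_state();M=R.from_rotvec(s['tcp_rot']).as_matrix();tip=s['tool_pos']-.008*M[:,2]-.158*M[:,0];print(tip)
for n in("scene","top"): print(n,proj(n,tip))
print(tri("scene",(166.7,162.6),"top",(338.2,208.7)))
z=np.load("scene_a3.npz");p=z['p'];d=z['d'];P=cloud("scene",d)
for v in range(150,172): 
    print(v,[(u,P[v,u].round(3).tolist()) for u in range(160,176) if P[v,u,2]>.1 and P[v,u,1]<-.2 and P[v,u,0]>.43])
im=cv2.resize(p[140:190,145:205],None,fx=10,fy=10,interpolation=cv2.INTER_CUBIC);cv2.imwrite("pics/a3z.png",im)
```

```text
[ 0.48573933 -0.28580273  0.15768692]
scene [165.61125751 161.96720843]
top [337.80043152 209.69050378]
(array([ 0.48870574, -0.28414759,  0.15849902]), np.float64(0.0058362132263177656))
150 [(164, [0.497, -0.277, 0.236]), (165, [0.507, -0.269, 0.248]), (166, [0.515, -0.263, 0.257]), (167, [0.514, -0.26, 0.257]), (168, [0.514, -0.256, 0.257]), (169, [0.514, -0.253, 0.258]), (170, [0.513, -0.25, 0.257]), (171, [0.508, -0.248, 0.25]), (172, [0.502, -0.247, 0.244])]
151 [(165, [0.505, -0.271, 0.24]), (166, [0.511, -0.265, 0.248]), (167, [0.515, -0.26, 0.253]), (168, [0.512, -0.258, 0.25]), (169, [0.511, -0.255, 0.249]), (170, [0.511, -0.251, 0.249]), (171, [0.503, -0.251, 0.24]), (172, [0.5, -0.248, 0.237])]
152 [(165, [0.508, -0.271, 0.239]), (166, [0.515, -0.264, 0.247]), (167, [0.511, -0.262, 0.243]), (168, [0.509, -0.26, 0.241]), (169, [0.512, -0.255, 0.244]), (170, [0.51, -0.252, 0.243]), (171, [0.501, -0.253, 0.232])]
153 [(166, [0.512, -0.266, 0.238]), (167, [0.511, -0.263, 0.238]), (168, [0.512, -0.26, 0.239]), (169, [0.511, -0.256, 0.239]), (170, [0.504, -0.255, 0.231])]
154 [
[... 1561 characters left out ...]
5, 0.104]), (173, [0.467, -0.27, 0.108]), (174, [0.464, -0.267, 0.105]), (175, [0.465, -0.263, 0.106])]
168 [(163, [0.48, -0.304, 0.115]), (164, [0.482, -0.299, 0.117]), (165, [0.476, -0.297, 0.11]), (166, [0.472, -0.295, 0.105]), (167, [0.472, -0.291, 0.106]), (168, [0.47, -0.289, 0.103]), (174, [0.466, -0.267, 0.1]), (175, [0.47, -0.262, 0.106])]
169 [(163, [0.485, -0.302, 0.115]), (164, [0.481, -0.3, 0.11]), (165, [0.476, -0.299, 0.103]), (166, [0.475, -0.295, 0.103]), (167, [0.472, -0.292, 0.1])]
170 [(162, [0.487, -0.306, 0.111]), (163, [0.488, -0.302, 0.112]), (164, [0.482, -0.301, 0.106]), (165, [0.48, -0.298, 0.104])]
171 [(162, [0.492, -0.305, 0.112]), (163, [0.486, -0.304, 0.104])]
```

View pics/a3z.png

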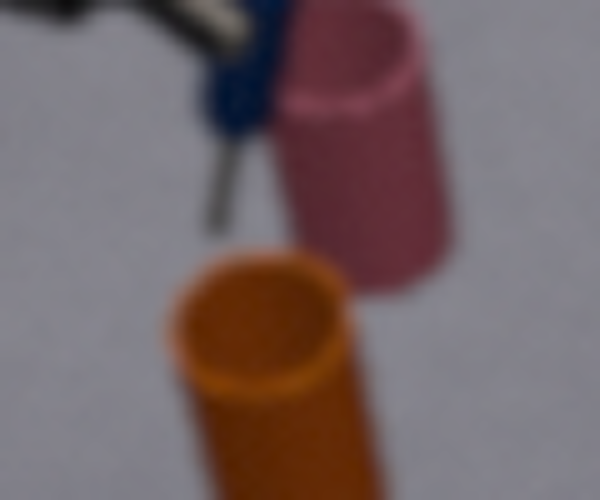

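>>> arm_command --targets "-19 0 6.2 0 0 0 0;-48 0 15.5 0 0 0 0;-76 0 24.7 0 0 0 0;-95 0 31 0 0 0 0;-95 0 31 0 0 0 0"

```text
time: 5.4
tool_pos: [0.513, -0.2343, 0.2034]
tcp_rot: [-1.857, -1.089, -1.338]
wrist_force: [-0.3, 0.3, -1.7]
width: 0.288
```

Run:
```python
from place import *
from pic import *
s=st(); M=R.from_rotvec(s['tcp_rot']).as_matrix();print(s['tool_pos']-.008*M[:,2]-.158*M[:,0], M.T@[0,0,-1]); snap("a4",(130,110,100,110),(280,160,100,110))
```

```text
{'time': 5.4, 'q': [-1.016, 0.462, 1.886, 0.985, 1.683, -0.889], 'tool_pos': [0.513, -0.234, 0.203], 'tcp_rot': [-1.857, -1.089, -1.338], 'wrist_force': [-0.342, 0.316, -1.692], 'width': 0.288}
[ 0.48465866 -0.28395599  0.05587362] [-0.94955018  0.00492289  0.31357651]
```

View pics/a4.png

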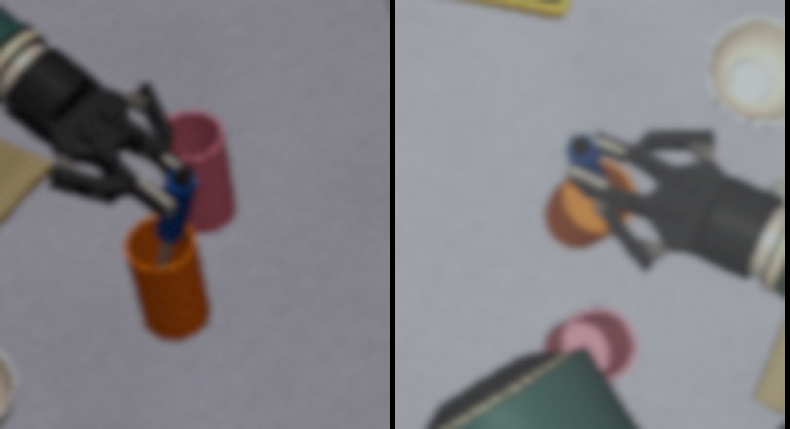

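>>> arm_command --targets "-15 0 5 0 0 0 0;-30 0 10 0 0 0 0;-41 0 13.5 0 0 0 0;-41 0 13.5 0 0 0 0;-41 0 13.5 0 0 0 0"

```text
time: 5.92
tool_pos: [0.5135, -0.2374, 0.1617]
tcp_rot: [-1.857, -1.088, -1.344]
wrist_force: [-0.9, -1.3, -0.5]
width: 0.291
```

Run:
```python
from place import *
from pic import *
s=st(); M=R.from_rotvec(s['tcp_rot']).as_matrix();print(s['tool_pos']-.008*M[:,2]-.158*M[:,0], M.T@[0,0,-1]); snap("a5",(130,110,100,110),(280,160,100,110))
```

```text
{'time': 5.917, 'q': [-1.02, 0.527, 1.888, 0.981, 1.646, -0.948], 'tool_pos': [0.514, -0.237, 0.162], 'tcp_rot': [-1.857, -1.088, -1.344], 'wrist_force': [-0.886, -1.258, -0.465], 'width': 0.291}
[ 0.48554919 -0.28693116  0.01408391] [-0.95017579  0.00203424  0.31170792]
```

View pics/a5.png

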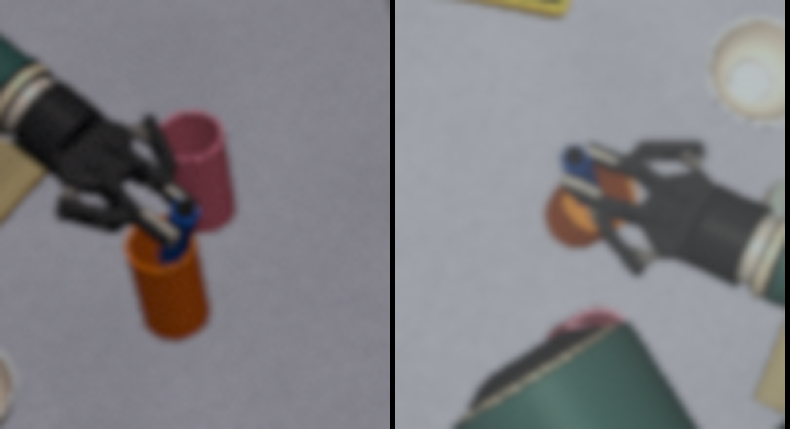

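>>> arm_command --targets "0 0 0 0 0 0 0.4;0 0 0 0 0 0 0.5;0 0 0 0 0 0 0.65;0 0 0 0 0 0 0.8;0 0 0 0 0 0 0.8;0 0 0 0 0 0 0.8;0 0 0 0 0 0 0.8"

```text
time: 6.6
tool_pos: [0.5138, -0.2375, 0.1627]
tcp_rot: [-1.857, -1.09, -1.344]
wrist_force: [0.5, 0.2, -0.8]
width: 0.8
```

Run:
```python
from pic import *
st(); snap("a6",(130,110,100,110),(280,160,100,110))
```

```text
{'time': 6.6, 'q': [-1.019, 0.526, 1.887, 0.982, 1.647, -0.949], 'tool_pos': [0.514, -0.238, 0.163], 'tcp_rot': [-1.857, -1.09, -1.344], 'wrist_force': [0.488, 0.196, -0.813], 'width': 0.8}
```

View pics/a6.png

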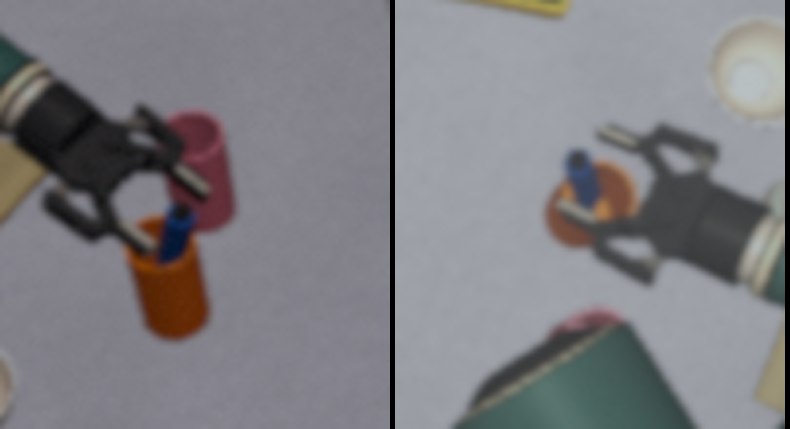

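>>> arm_command --targets "0 0 -15 0 0 0 0.8;0 0 -35 0 0 0 0.8;0 0 -60 0 0 0 0.8;0 0 -85 0 0 0 0.8;20 0 -100 0 0 0 0.8;50 0 -105 0 0 0 0.8;85 0 -105 0 0 0 0.8;120 0 -105 0 0 0 0.8;150 0 -105 0 0 0 0.8;150 0 -105 0 0 0 0.8"

```text
time: 7.53
tool_pos: [0.489, -0.2846, 0.3451]
tcp_rot: [-1.858, -1.102, -1.349]
wrist_force: [0.3, 0.4, 0.6]
width: 0.802
```

Run:
```python
from pic import *
st(); snap("a7",(130,110,100,110),(280,160,100,110))
```

```text
{'time': 7.533, 'q': [-1.089, 0.333, 1.755, 0.983, 1.87, -0.715], 'tool_pos': [0.489, -0.285, 0.345], 'tcp_rot': [-1.858, -1.102, -1.349], 'wrist_force': [0.309, 0.397, 0.637], 'width': 0.802}
```

View pics/a7.png

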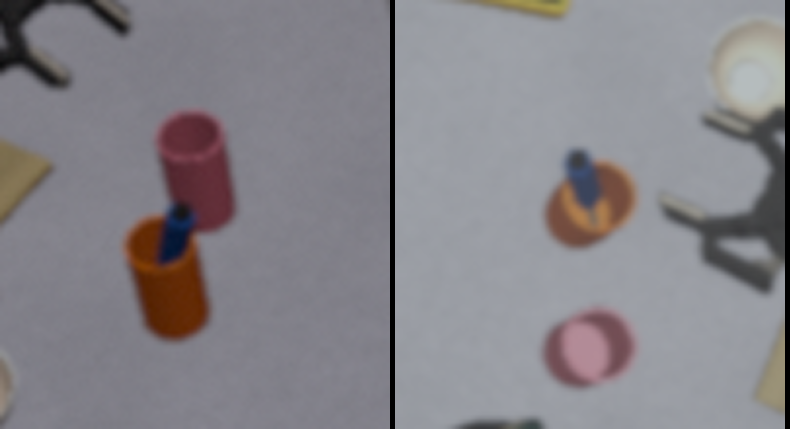

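Run:
```python
from n import *
print(to([.548,.0695,.27],Rdown(np.radians(98.3))))
```

```text
(array([  41. , -120.2,  342.9]), array([ 23.52, -68.87, -32.27]))
```

>>> arm_command --targets "41 -120 343 23.5 -68.9 -32.3 0.8;41 -120 343 23.5 -68.9 -32.3 0.8;41 -120 343 23.5 -68.9 -32.3 0.8;41 -120 343 23.5 -68.9 -32.3 0.8;41 -120 343 23.5 -68.9 -32.3 0.8;41 -120 343 23.5 -68.9 -32.3 0.7;41 -120 343 23.5 -68.9 -32.3 0.6;41 -120 343 23.5 -68.9 -32.3 0.6;41 -120 343 23.5 -68.9 -32.3 0.6;41 -120 343 23.5 -68.9 -32.3 0.6"

```text
time: 8.47
tool_pos: [0.5475, 0.0748, 0.2682]
tcp_rot: [-2.066, -2.27, -0.166]
wrist_force: [-0.8, -0.2, -0.3]
width: 0.597
```

Run:
```python
from n import *
st();print(to([.548,.0695,.20],Rdown(np.radians(98.3))))
```

```text
{'time': 8.467, 'q': [0.012, -0.011, 1.849, 0.13, 1.282, -0.118], 'tool_pos': [0.548, 0.075, 0.268], 'tcp_rot': [-2.066, -2.27, -0.166], 'wrist_force': [-0.771, -0.186, -0.316], 'width': 0.597}
(array([-13.6,  -2.3,  67. ]), array([ 2.15, -6.96, -2.91]))
```

>>> arm_command --targets "-5 -2 0 2.15 -7 -2.9 0.6;-13.6 -2.3 30 2.15 -7 -2.9 0.6;-13.6 -2.3 60 2.15 -7 -2.9 0.6;-13.6 -2.3 67 2.15 -7 -2.9 0.6;-13.6 -2.3 67 2.15 -7 -2.9 0.6;-13.6 -2.3 67 2.15 -7 -2.9 0.6"

```text
time: 8.97
tool_pos: [0.5484, 0.0646, 0.2006]
tcp_rot: [-2.062, -2.367, -0.003]
wrist_force: [-0.1, 0.1, 0.0]
width: 0.602
```

Run:
```python
from pic import *
st();print(to([.548,.0695,.121],Rdown(np.radians(98.3)))); snap("b1",(225,140,90,90),(170,140,90,90))
```

```text
{'time': 8.967, 'q': [0.071, 0.054, 1.903, 0.003, 1.185, -0.068], 'tool_pos': [0.548, 0.065, 0.201], 'tcp_rot': [-2.062, -2.367, -0.003], 'wrist_force': [-0.061, 0.081, 0.031], 'width': 0.602}
(array([ 4.7,  0.3, 79.6]), array([-0.01, -0.15, -0.42]))
```

View pics/b1.png

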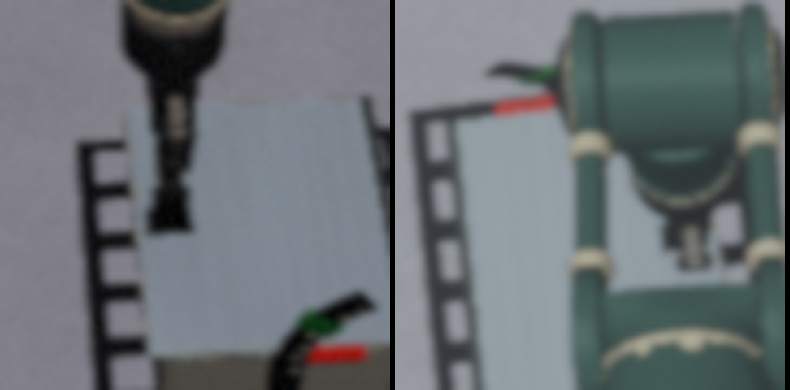

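>>> arm_command --targets "4.7 0 20 0 0 0 0.6;4.7 0 40 0 0 0 0.6;4.7 0 60 0 0 0 0.6;4.7 0 72 0 0 0 0.6;4.7 0 79 0 0 0 0.6;4.7 0 79 0 0 0 0.6;4.7 0 79 0 0 0 0.6"

```text
time: 9.65
tool_pos: [0.5492, 0.07, 0.1235]
tcp_rot: [2.063, 2.369, 0.007]
wrist_force: [-1.0, -0.4, 0.7]
width: 0.604
```

Run:
```python
from pic import *
st();print(to([.548,.0695,.121],Rdown(np.radians(98.3)))); snap("b2",(225,140,90,90),(170,140,90,90))
```

```text
{'time': 9.65, 'q': [0.08, 0.127, 1.977, 0.003, 1.035, -0.059], 'tool_pos': [0.549, 0.07, 0.123], 'tcp_rot': [2.063, 2.369, 0.007], 'wrist_force': [-0.964, -0.415, 0.668], 'width': 0.604}
(array([-0.4, -1.3,  2.4]), array([ 0.22, -0.14, -0.4 ]))
```

View pics/b2.png

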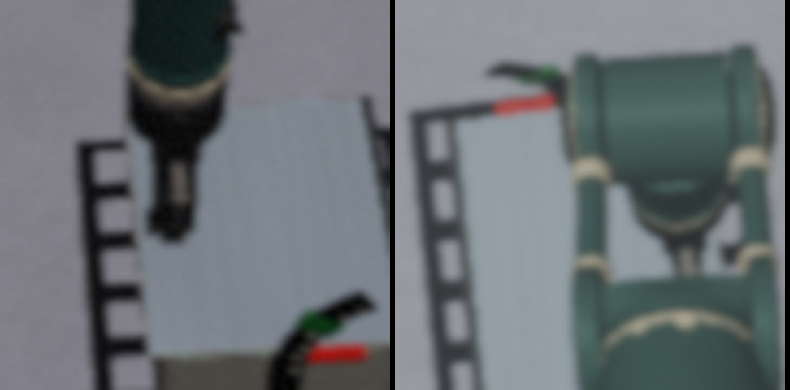

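>>> arm_command --targets "-2 -1 2 0 0 0 0.4;-2 -1 2 0 0 0 0.25;-2 -1 2 0 0 0 0;-2 -1 2 0 0 0 0;-2 -1 2 0 0 0 0;-2 -1 2 0 0 0 0;-2 -1 2 0 0 0 0" --newtons 40

```text
time: 10.33
tool_pos: [0.5483, 0.0681, 0.121]
tcp_rot: [2.062, 2.37, 0.007]
wrist_force: [1.5, 0.7, 1.9]
width: 0.156
```

Run:
```python
from pic import *
s=st(); print(R.from_rotvec(s['tcp_rot']).as_matrix().round(3))
```

```text
{'time': 10.333, 'q': [0.077, 0.127, 1.981, 0.003, 1.03, -0.063], 'tool_pos': [0.548, 0.068, 0.121], 'tcp_rot': [2.062, 2.37, 0.007], 'wrist_force': [1.479, 0.699, 1.918], 'width': 0.156}
[[-0.138  0.99   0.003]
 [ 0.99   0.138  0.003]
 [ 0.002  0.004 -1.   ]]
```

```bash
cat > ang.py <<'E'
from geo import *
def inplane(n,u,v,yp=-.140):
    o,r=ray(n,u,v); nrm=g; c=O-yp*g; s=((c-o)@nrm)/(r@nrm); P=o+r*s[...,None]
    q=P-O; return np.stack([hx-(q@x),q[...,2]-.104],-1)
E
python3 - <<'E'
from ang import *
from scipy.optimize import least_squares
for n in("scene",):
    p=D[n]['p']; h=H[n]
    sc=4; big=cv2.resize(p[200:240,275:325],None,fx=sc,fy=sc,interpolation=cv2.INTER_CUBIC); hb=cv2.cvtColor(big,cv2.COLOR_BGR2HSV)
    U=lambda m:( lambda v,u:(275+(u+.5)/sc-.5,200+(v+.5)/sc-.5))(*np.nonzero(m))
    gm=(hb[...,0]>45)&(hb[...,0]<85)&(hb[...,1]>70)
    q=inplane(n,*U(gm)); print("green",gm.sum(),q.mean(0),np.arctan2(q[:,1].mean(),q[:,0].mean()),q.min(0),q.max(0), np.percentile(np.arctan2(q[:,1],q[:,0]),[2,50,98]), np.percentile(np.hypot(*q.T),[2,98]))
    rm=((hb[...,0]<8)|(hb[...,0]>172))&(hb[...,1]>130)
    q=inplane(n,*U(rm)); print("red",rm.sum(),q.mean(0),q.min(0),q.max(0))
    bm=(hb[...,2]<60)&~rm&~gm; k,l,s,c=cv2.connectedComponentsWithStats(bm.astype(np.uint8)); print(s.tolist())
    b=bm&(s[l][...,4]>60); q=inplane(n,*U(b)); q=q[(q[:,1]>.0)]; th=np.arctan2(q[:,1],q[:,0]); rr=np.hypot(*q.T); ok=(rr>.06)&(rr<.14); q=q[ok]; print("black r by angle",[(round(a,2),rr[(abs(th-a)<.06)&ok].mean().round(4)) for a in np.arange(.06,1.1,.12)],th[ok].max())
    f=least_squares(lambda w:np.hypot(q[:,0]-w[0],q[:,1]-w[1])-w[2],[0,0,.1],loss='soft_l1',f_scale=.005).x; print("circle",f)
    cv2.imwrite("pics/g.png",cv2.resize(big,None,fx=3,fy=3))
E
```

```text
green 686 [0.08436938 0.05667981] 0.5915518278501346 [ 0.06644739 -0.0287705 ] [0.10719056 0.07831096] [-0.21895705  0.62165646  0.75477662] [0.08604461 0.11879112]
red 800 [0.06504711 0.01326339] [0.04018409 0.00105721] [0.08836589 0.02841349]
[[0, 0, 200, 160, 26116], [168, 0, 32, 99, 1406], [94, 33, 48, 25, 567], [44, 62, 53, 69, 1978], [160, 103, 40, 24, 571], [142, 130, 24, 30, 544], [78, 136, 22, 24, 444], [14, 140, 22, 20, 374]]
black r by angle [(np.float64(0.06), np.float64(0.1034)), (np.float64(0.18), np.float64(0.103)), (np.float64(0.3), np.float64(0.1023)), (np.float64(0.42), np.float64(0.102)), (np.float64(0.54), np.float64(0.1007)), (np.float64(0.66), np.float64(nan)), (np.float64(0.78), np.float64(0.1035)), (np.float64(0.9), np.float64(0.103)), (np.float64(1.02), np.float64(0.1026))] 1.6281524765390682
circle [-0.00738581 -0.0013942   0.11004438]<stdin>:12: RuntimeWarning: Mean of empty slice.
  ret = ret.dtype.type(ret / rcount)
```

View pics/g.png

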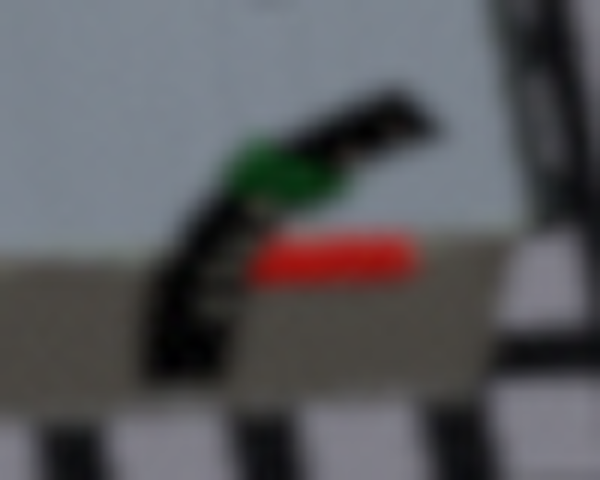

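Run:
```python
from ang import *
sc=4
cen={}
for n,(x0,y0,w,hh) in dict(scene=(275,200,50,40),top=(185,145,40,30)).items():
    big=cv2.resize(D[n]['p'][y0:y0+hh,x0:x0+w],None,fx=sc,fy=sc,interpolation=cv2.INTER_CUBIC); hb=cv2.cvtColor(big,cv2.COLOR_BGR2HSV)
    gm=((hb[...,0]>40)&(hb[...,0]<90)&(hb[...,1]>(70 if n=="scene" else 45))).astype(np.uint8)
    k,l,s,c=cv2.connectedComponentsWithStats(gm); i=1+s[1:,4].argmax(); print(n,s[1:].tolist())
    v,u=np.nonzero(l==i); u=x0+(u+.5)/sc-.5; v=y0+(v+.5)/sc-.5; cen[n]=(u.mean(),v.mean())
    q=inplane(n,u,v); a=np.arctan2(q[:,1],q[:,0]); print(q.mean(0),np.arctan2(*q.mean(0)[::-1]),np.percentile(a,[0,3,50,97,100]),np.percentile(np.hypot(*q.T),[3,97]))
    cv2.imwrite(f"pics/g_{n}.png",cv2.resize(np.hstack([big,cv2.cvtColor((l==i).astype(np.uint8)*255,cv2.COLOR_GRAY2BGR)]),None,fx=2,fy=2))
P,e=tri("scene",cen["scene"],"top",cen["top"]); q=P-O; print(cen,P,e,"m:",q@x,-q@g,q[2], np.arctan2(q[2]-.104,hx-q@x),np.hypot(q[2]-.104,hx-q@x), np.arcsin((q[2]-.104)/.1))
```

```text
scene [[75, 47, 39, 23, 655], [59, 89, 5, 6, 17], [57, 96, 1, 1, 1], [55, 111, 8, 5, 21]]
[0.08329614 0.0600859 ] 0.6249133706166438 [0.4424895  0.4905572  0.62771947 0.74990044 0.78399649] [0.08663754 0.11830135]
top [[57, 41, 34, 14, 311]]
[0.08452598 0.0425838 ] 0.46667926847810437 [0.28240773 0.30916491 0.47068597 0.59485973 0.61656521] [0.07933428 0.10998047]
{'scene': (np.float64(298.0570610687023), np.float64(214.2601145038168)), 'top': (np.float64(203.4304662379421), np.float64(156.82033762057878))} [0.66935544 0.18721446 0.15861289] 0.003184191401699922 m: 0.015172342901397658 -0.13647512855380087 0.15861289302797255 0.5774220656117431 0.10004820927695622 0.5777361764482547
```

View pics/g_top.png

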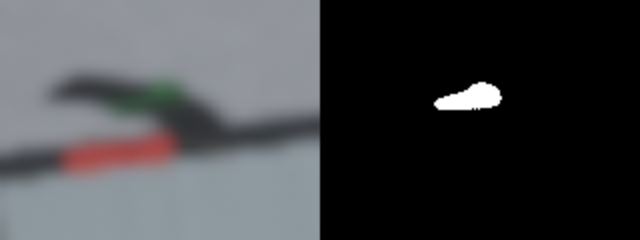

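View pics/g_scene.png

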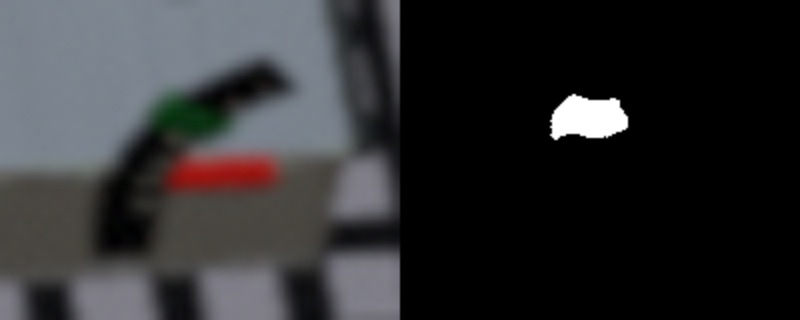

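Run:
```python
import numpy as np
for th in [.03,.08,.14,.2,.26,.32,.38,.44,.48,.5,.52,.56,.6,.62]:
    s,c=np.sin(th),np.cos(th); print(th,round(184-184*c+17*s,1),round(17-184*s-17*c,1),round(-np.degrees(th),2))
```

```text
0.03 0.6 -5.5 -1.72
0.08 1.9 -14.6 -4.58
0.14 4.2 -25.5 -8.02
0.2 7.0 -36.2 -11.46
0.26 10.6 -46.7 -14.9
0.32 14.7 -57.0 -18.33
0.38 19.4 -67.0 -21.77
0.44 24.8 -76.8 -25.21
0.48 28.6 -83.0 -27.5
0.5 30.7 -86.1 -28.65
0.52 32.8 -89.2 -29.79
0.56 37.1 -95.1 -32.09
0.6 41.7 -100.9 -34.38
0.62 44.1 -103.7 -35.52
```

>>> arm_command --targets "0.6 0 -5.5 0 -1.72 0 0;1.9 0 -14.6 0 -4.58 0 0;4.2 0 -25.5 0 -8.02 0 0;7 0 -36.2 0 -11.46 0 0;7 0 -36.2 0 -11.46 0 0" --newtons 70

```text
time: 10.75
tool_pos: [0.5473, 0.0753, 0.158]
tcp_rot: [1.953, 2.251, -0.194]
wrist_force: [3.5, -7.0, -2.7]
width: 0.155
```

Run:
```python
from pic import *
s=st(); snap("c1",(225,140,110,100),(150,140,110,100))
```

```text
{'time': 10.75, 'q': [0.218, 0.104, 1.947, -0.225, 1.114, 0.178], 'tool_pos': [0.547, 0.075, 0.158], 'tcp_rot': [1.953, 2.251, -0.194], 'wrist_force': [3.512, -6.971, -2.734], 'width': 0.155}
```

View pics/c1.png

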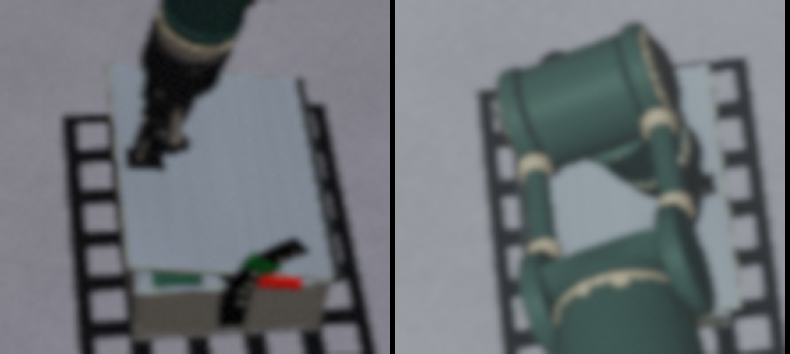

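>>> arm_command --targets "0.6 0 -5.5 0 -1.72 0 0;1.9 0 -14.6 0 -4.58 0 0;4.2 0 -25.5 0 -8.02 0 0;7 0 -36.2 0 -11.46 0 0;10.6 0 -46.7 0 -14.9 0 0;13.2 0 -53.6 0 -17.19 0 0;13.2 0 -53.6 0 -17.19 0 0;13.2 0 -53.6 0 -17.19 0 0"

```text
time: 11.52
tool_pos: [0.5439, 0.0978, 0.2067]
tcp_rot: [1.79, 2.059, -0.453]
wrist_force: [4.7, -4.7, 0.3]
width: 0.153
```

Run:
```python
from pic import *
s=st(); print(R.from_rotvec(s['tcp_rot']).as_matrix().round(3)); snap("c2",(225,140,110,100),(150,140,110,100))
```

```text
{'time': 11.517, 'q': [0.424, 0.141, 1.878, -0.496, 1.306, 0.462], 'tool_pos': [0.544, 0.098, 0.207], 'tcp_rot': [1.79, 2.059, -0.453], 'wrist_force': [4.691, -4.707, 0.278], 'width': 0.153}
[[-0.122  0.99   0.069]
 [ 0.87   0.14  -0.473]
 [-0.478  0.002 -0.878]]
```

View pics/c2.png

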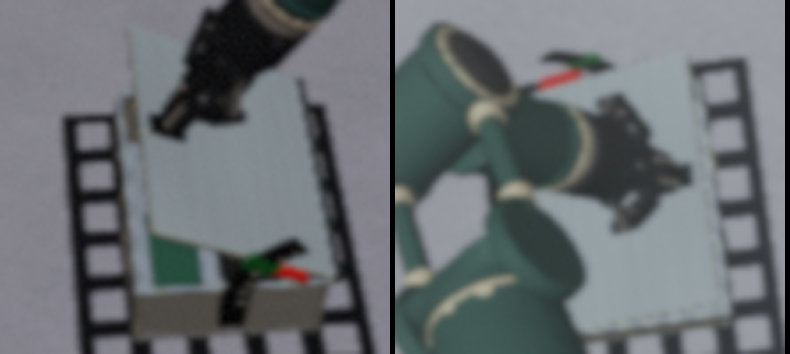

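```bash
cat > red.py <<'E'
from ang import *
sc=4; box=(275,195,55,45)
def seg(n,img,b,kind):
    x0,y0,w,hh=b; big=cv2.resize(img[y0:y0+hh,x0:x0+w],None,fx=sc,fy=sc,interpolation=cv2.INTER_CUBIC); hb=cv2.cvtColor(big,cv2.COLOR_BGR2HSV)
    m=(((hb[...,0]<8)|(hb[...,0]>172))&(hb[...,1]>120)) if kind=="red" else ((hb[...,0]>40)&(hb[...,0]<90)&(hb[...,1]>(70 if n=="scene" else 45)))
    k,l,s,c=cv2.connectedComponentsWithStats(m.astype(np.uint8)); i=1+s[1:,4].argmax(); v,u=np.nonzero(l==i)
    return x0+(u+.5)/sc-.5,y0+(v+.5)/sc-.5
def redline(n,img,b,yp):
    q=inplane(n,*seg(n,img,b,"red"),yp); vx,vy,a,h=cv2.fitLine(q.astype(np.float32),cv2.DIST_L2,0,.001,.001).ravel()
    return q.mean(0),np.arctan2(vy,vx) if vx>0 else np.arctan2(-vy,-vx),np.arctan2(*q.mean(0)[::-1]),np.hypot(*q.T).min(),np.hypot(*q.T).max()
if __name__=="__main__":
    for tag in sys.argv[1:]:
        img=np.load(f"scene_{tag}.npz")['p'] if tag!="0" else D["scene"]['p']
        for yp in(-.12,-.125,-.13,-.134,-.140): print(tag,yp,[np.round(k,4) for k in redline("scene",img,box,yp)])
        if tag=="0": q=inplane("scene",*seg("scene",img,box,"green")); print("green",q.mean(0),np.arctan2(*q.mean(0)[::-1]))
    n="top"
    for tag,b in(("0",(175,145,50,35)),("c2",(175,140,50,40))):
        img=np.load(f"top_{tag}.npz")['p'] if tag!="0" else D["top"]['p']
        try:
            for yp in(-.125,-.13,-.138): print(n,tag,yp,[np.round(k,4) for k in redline(n,img,b,yp)])
        except Exception as e: print(e)
E
python3 red.py 0 c1 c2
python3 - <<'E'
import numpy as np,cv2
o=[]
for n,b in(("scene",(275,195,55,45)),("top",(175,140,55,45))):
    p=np.load(f"{n}_c2.npz")['p'];x,y,w,h=b;o.append(cv2.resize(p[y:y+h,x:x+w],None,fx=7,fy=7,interpolation=cv2.INTER_CUBIC))
cv2.imwrite("pics/c2z.png",np.hstack(o))
E
```

```text
0 -0.12 [array([ 0.0581, -0.0199]), np.float32(0.0976), np.float64(-0.33), np.float64(0.0375), np.float64(0.0861)]
0 -0.125 [array([ 0.0598, -0.0115]), np.float32(0.0976), np.float64(-0.1903), np.float64(0.0365), np.float64(0.0855)]
0 -0.13 [array([ 0.0615, -0.0031]), np.float32(0.0976), np.float64(-0.0511), np.float64(0.0371), np.float64(0.0859)]
0 -0.134 [array([0.0628, 0.0036]), np.float32(0.0976), np.float64(0.0565), np.float64(0.0377), np.float64(0.0871)]
0 -0.14 [array([0.0649, 0.0136]), np.float32(0.0976), np.float64(0.2066), np.float64(0.0402), np.float64(0.0903)]
green [0.08329614 0.0600859 ] 0.6249133706166438
c1 -0.12 [array([ 0.0559, -0.0074]), np.float32(0.3558), np.float64(-0.1315), np.float64(0.0348), np.float64(0.0795)]
c1 -0.125 [array([0.0576, 0.0009]), np.float32(0.3558), np.float64(0.0155), np.float64(0.0346), np.float64(0.0811)]
c1 -0.13 [array([0.0593, 0.0092]), np.float32(0.3558), np.float64(0.1535), np.float64(0.0354), np.float64(0.0837)]
c1 -0.134 [array([0.0607, 0.0158]), np.float32(0.3558), np.float64(0.2548), np.float64(0.0371), np.float64(0.0865)]
c1 -0.1
[... 696 characters left out ...]
[array([0.066 , 0.0155]), np.float32(0.0583), np.float64(0.231), np.float64(0.0436), np.float64(0.0921)]
top 0 -0.13 [array([ 0.0646, -0.0011]), np.float32(0.0583), np.float64(-0.0178), np.float64(0.04), np.float64(0.0883)]
top 0 -0.138 [array([ 0.0623, -0.0278]), np.float32(0.0583), np.float64(-0.4197), np.float64(0.0455), np.float64(0.0904)]
top c2 -0.125 [array([0.0576, 0.0438]), np.float32(0.667), np.float64(0.6507), np.float64(0.0466), np.float64(0.0994)]
top c2 -0.13 [array([0.0561, 0.0275]), np.float32(0.667), np.float64(0.4558), np.float64(0.0372), np.float64(0.0887)]
top c2 -0.138 [array([0.0537, 0.0013]), np.float32(0.667), np.float64(0.025), np.float64(0.0348), np.float64(0.0756)]
```

View pics/c2z.png

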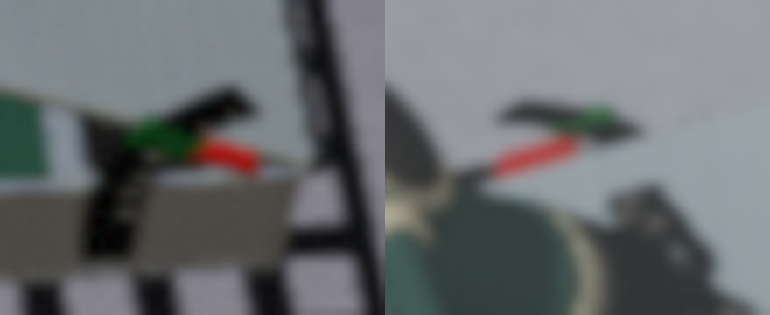

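>>> arm_command --targets "1.3 0 -10 0 -3.1 0 0;2.6 0 -17.5 0 -5.5 0 0;3.2 0 -21.4 0 -6.7 0 0;3.2 0 -21.4 0 -6.7 0 0;3.2 0 -21.4 0 -6.7 0 0;3.2 0 -21.4 0 -6.7 0 0"

```text
time: 12.12
tool_pos: [0.542, 0.1105, 0.2237]
tcp_rot: [1.723, 1.98, -0.544]
wrist_force: [2.6, -4.0, 0.6]
width: 0.149
```

```bash
python3 - <<'E'
from pic import *
s=st(); M=R.from_rotvec(s['tcp_rot']).as_matrix(); print(np.arctan2(-M[2,0],-M[2,2])); snap("c3")
E
python3 red.py c3
python3 - <<'E'
from red import *
img=np.load("scene_c3.npz")['p']; q=inplane("scene",*seg("scene",img,(285,200,30,25),"green")); print("green",q.mean(0),np.arctan2(*q.mean(0)[::-1]))
img=np.load("top_c3.npz")['p']
for yp in(-.125,-.13,-.131): print([np.round(k,4) for k in redline("top",img,(175,140,50,40),yp)])
o=[]
for n,b in(("scene",(275,195,55,45)),("top",(175,140,55,45))):
    p=np.load(f"{n}_c3.npz")['p'];x,y,w,h=b;o.append(cv2.resize(p[y:y+h,x:x+w],None,fx=7,fy=7,interpolation=cv2.INTER_CUBIC))
cv2.imwrite("pics/c3z.png",np.hstack(o))
E
```

```text
{'time': 12.117, 'q': [0.5, 0.176, 1.846, -0.58, 1.395, 0.546], 'tool_pos': [0.542, 0.11, 0.224], 'tcp_rot': [1.723, 1.98, -0.544], 'wrist_force': [2.591, -4.007, 0.637], 'width': 0.149}
0.6141315549062688
c3 -0.12 [array([0.0425, 0.016 ]), np.float32(0.7863), np.float64(0.361), np.float64(0.0257), np.float64(0.0666)]
c3 -0.125 [array([0.0443, 0.0242]), np.float32(0.7863), np.float64(0.4993), np.float64(0.0293), np.float64(0.0722)]
c3 -0.13 [array([0.0461, 0.0323]), np.float32(0.7863), np.float64(0.6107), np.float64(0.0344), np.float64(0.0783)]
c3 -0.134 [array([0.0476, 0.0388]), np.float32(0.7863), np.float64(0.6839), np.float64(0.0392), np.float64(0.0834)]
c3 -0.14 [array([0.0498, 0.0485]), np.float32(0.7863), np.float64(0.7729), np.float64(0.0473), np.float64(0.0914)]
top 0 -0.125 [array([0.066 , 0.0155]), np.float32(0.0583), np.float64(0.231), np.float64(0.0436), np.float64(0.0921)]
top 0 -0.13 [array([ 0.0646, -0.0011]), np.float32(0.0583), np.float64(-0.0178), np.float64(0.04), np.float64(0.0883)]
top 0 -0.138 [array([ 0.0623, -0.0278]), np.float32(0.0583), np.float64(-0.4197), np.float64(0.0455), np.float64(0.0904)]
top c2 -0.125 [array([0.0576, 0.0438]), np.float32(0.667), np.float64(0.6507), np.float64(0.0466), np.float64(0.0994)]
top c2 -0.13 [array([0.0561, 0.0275]), np.float32(0.667), np.float64(0.4558), np.float64(0.0372), np.float64(0.0887)]
top c2 -0.138 [array([0.0537, 0.0013]), np.float32(0.667), np.float64(0.025), np.float64(0.0348), np.float64(0.0756)]
green [0.08537021 0.05941361] 0.6080043172000233
[array([0.0536, 0.0497]), np.float32(0.7664), np.float64(0.7481), np.float64(0.0481), np.float64(0.0991)]
[array([0.0521, 0.0335]), np.float32(0.7664), np.float64(0.5714), np.float64(0.0374), np.float64(0.0874)]
[array([0.0517, 0.0302]), np.float32(0.7664), np.float64(0.5285), np.float64(0.0358), np.float64(0.0852)]
```

View pics/c3z.png

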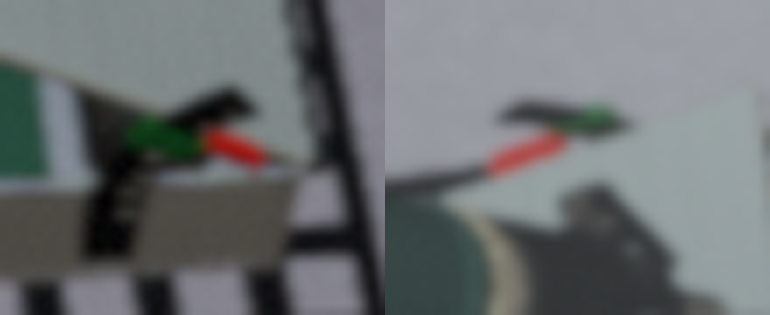

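View pics/c3.png

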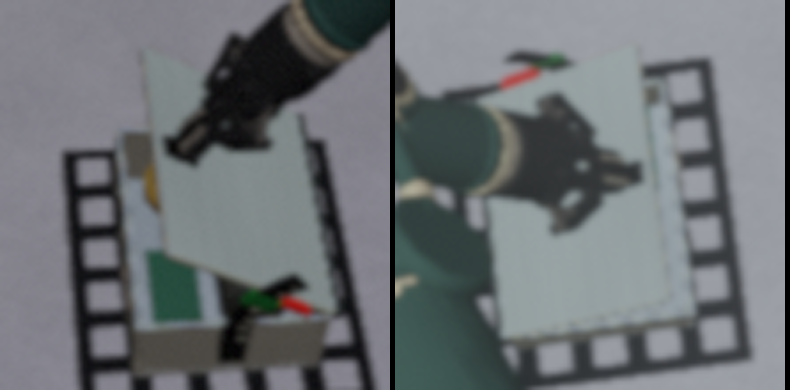

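Run:
```python
from red import *
for tag in("0","c2","c3"):
  for n in D:
    d=np.load(f"{n}_{tag}.npz")['d'] if tag!="0" else D[n]['d']; img=np.load(f"{n}_{tag}.npz")['p'] if tag!="0" else D[n]['p']
    P=cloud(n,d); q=P-O; a=hx-q@x; b=-(q@g); h=q[...,2]-.104
    hs=cv2.cvtColor(img,cv2.COLOR_BGR2HSV)
    th0={"0":0,"c2":.498,"c3":.614}[tag]
    al=a*np.cos(th0)+h*np.sin(th0); nn=-a*np.sin(th0)+h*np.cos(th0)
    m=(al>.02)&(al<.2)&(b>-.115)&(b<.115)&(abs(nn-.004)<.012)&(hs[...,2]>110)&(hs[...,1]<60)
    X=np.stack([al[m],b[m],np.ones(m.sum())],1); y=nn[m]
    for _ in range(4):
        w=np.linalg.lstsq(X,y,rcond=None)[0]; k=abs(X@w-y)<.006; X,y=X[k],y[k]
    print(tag,n,len(y),"theta=",th0+np.arctan(w[0]),"tilt b",w[1],"offset",w[2])
for y in(-.131,-.138,-.140): print(y,[proj("scene",pt(hx-r*np.cos(.614),y,.104+r*np.sin(.614))).round(1).tolist() for r in(.05,.1)],[proj("top",pt(hx-r*np.cos(.614),y,.104+r*np.sin(.614))).round(1).tolist() for r in(.05,.1)])
for n,b in(("scene",(285,200,30,25)),("top",(190,145,30,20))):
    img=np.load(f"{n}_c3.npz")['p']; print(n,"green",[k.mean() for k in seg(n,img,b,"green")],"red",[k.mean() for k in seg(n,img,box if n=="scene" else(175,140,50,40),"red")])
```

```text
0 scene 2105 theta= 0.0003754677600423802 tilt b -0.0007931899131488748 offset 0.00342710400398707
0 top 2611 theta= 0.0002737956075023186 tilt b 0.0012558491222051243 offset 0.004315123312573718
c2 scene 1663 theta= 0.49168099254317127 tilt b -0.0006061554834995444 offset 0.0033304593500840755
c2 top 1453 theta= 0.48786600239397865 tilt b 0.0004192496186442062 offset 0.004757985453746314
c3 scene 1478 theta= 0.6079565469859506 tilt b -0.0014402786450327947 offset 0.0031586805362462797
c3 top 1646 theta= 0.6063064032139375 tilt b 0.0022868094674411074 offset 0.004490394603182241
-0.131 [[309.3, 216.3], [298.1, 212.3]] [[192.0, 161.9], [202.5, 158.1]]
-0.138 [[309.6, 218.1], [298.4, 214.1]] [[191.8, 160.0], [202.2, 156.2]]
-0.14 [[309.7, 218.6], [298.5, 214.6]] [[191.7, 159.5], [202.2, 155.7]]
scene green [np.float64(297.399), np.float64(214.4012857142857)] red [np.float64(307.7887529137529), np.float64(215.60460372960372)]
top green [np.float64(203.68016014234877), np.float64(156.70418149466192)] red [np.float64(194.98953744493392), np.float64(161.35848017621146)]
```

Run:
```python
from red import *
for n in D:
  for tag in("0","a7" ,"b1","c2","c3"):
    z=D[n] if tag=="0" else np.load(f"{n}_{tag}.npz"); P=cloud(n,z['d']); hs=cv2.cvtColor(z['p'],cv2.COLOR_BGR2HSV); q=P-O; a=hx-q@x; b=-(q@g); h=q[...,2]-.104
    roi=(b<-.122)&(b>-.150)&(a>.02)&(a<.14)&(h>-.02)&(h<.12)
    for nm,m in(("green",roi&(hs[...,0]>40)&(hs[...,0]<90)&(hs[...,1]>60)&(h>.03)),("red",roi&((hs[...,0]<8)|(hs[...,0]>172))&(hs[...,1]>120)&(a<.085)),("black",roi&(hs[...,2]<60)&(b<-.130))):
        if m.sum()<4: print(n,tag,nm,m.sum());continue
        A=np.median(a[m]);Hh=np.median(h[m]); r=np.hypot(a[m],h[m])
        print(n,tag,nm,m.sum(),"a %.4f b %.4f h %.4f ang(mean) %.3f"%(a[m].mean(),b[m].mean(),h[m].mean(),np.arctan2(h[m].mean(),a[m].mean())),"r",np.percentile(r,[10,50,90]).round(3), "med ang %.3f"%np.median(np.arctan2(h[m],a[m])))
```

```text
scene 0 green 45 a 0.0830 b -0.1404 h 0.0616 ang(mean) 0.638 r [0.092 0.104 0.115] med ang 0.646
scene 0 red 48 a 0.0623 b -0.1325 h 0.0011 ang(mean) 0.018 r [0.044 0.063 0.08 ] med ang 0.024
scene 0 black 143 a 0.0860 b -0.1401 h 0.0419 ang(mean) 0.453 r [0.093 0.103 0.111] med ang 0.468
scene a7 green 46 a 0.0826 b -0.1404 h 0.0621 ang(mean) 0.645 r [0.091 0.105 0.115] med ang 0.645
scene a7 red 46 a 0.0624 b -0.1323 h 0.0011 ang(mean) 0.018 r [0.044 0.063 0.078] med ang 0.020
scene a7 black 144 a 0.0864 b -0.1400 h 0.0404 ang(mean) 0.437 r [0.092 0.102 0.112] med ang 0.461
scene b1 green 44 a 0.0831 b -0.1403 h 0.0612 ang(mean) 0.634 r [0.089 0.104 0.115] med ang 0.636
scene b1 red 48 a 0.0621 b -0.1319 h 0.0001 ang(mean) 0.001 r [0.044 0.063 0.079] med ang 0.005
scene b1 black 144 a 0.0863 b -0.1398 h 0.0407 ang(mean) 0.440 r [0.093 0.102 0.111] med ang 0.453
scene c2 green 48 a 0.0858 b -0.1406 h 0.0602 ang(mean) 0.611 r [0.093 0.107 0.117] med ang 0.616
scene c2 red 24 a 0.0480 b -0.1324 h 0.0275 ang(mean) 0.521 r [0.046 0.054 0.067] med ang 0.514
scene c2 black 162 a 0.0870 b 
[... 762 characters left out ...]
b -0.1293 h 0.0020 ang(mean) 0.030 r [0.051 0.067 0.082] med ang 0.035
top a7 black 0
top b1 green 12 a 0.0865 b -0.1323 h 0.0666 ang(mean) 0.656 r [0.1   0.11  0.116] med ang 0.646
top b1 red 21 a 0.0631 b -0.1281 h 0.0034 ang(mean) 0.054 r [0.048 0.063 0.078] med ang 0.064
top b1 black 1
top c2 green 10 a 0.0882 b -0.1322 h 0.0693 ang(mean) 0.666 r [0.108 0.113 0.116] med ang 0.661
top c2 red 16 a 0.0579 b -0.1282 h 0.0343 ang(mean) 0.535 r [0.053 0.069 0.081] med ang 0.533
top c2 black 0
top c3 green 10 a 0.0880 b -0.1328 h 0.0673 ang(mean) 0.652 r [0.104 0.112 0.118] med ang 0.663
top c3 red 14 a 0.0531 b -0.1277 h 0.0409 ang(mean) 0.657 r [0.053 0.067 0.081] med ang 0.659
top c3 black 0
```

>>> arm_command --targets "0.3 0 -2.5 0 -0.8 0 0;0.5 0 -4.6 0 -1.4 0 0;0.5 0 -4.6 0 -1.4 0 0;0.5 0 -4.6 0 -1.4 0 0;0.5 0 -4.6 0 -1.4 0 0;0.5 0 -4.6 0 -1.4 0 0"

```text
time: 12.72
tool_pos: [0.5416, 0.1134, 0.2271]
tcp_rot: [1.708, 1.963, -0.562]
wrist_force: [3.3, -4.2, 1.0]
width: 0.153
```

Run:
```python
from pic import *
s=st(); M=R.from_rotvec(s['tcp_rot']).as_matrix(); print(np.arctan2(-M[2,0],-M[2,2])); snap("d1",(120,110,240,150),(150,130,240,150))
from red import *
for n in D:
    z=np.load(f"{n}_d1.npz"); P=cloud(n,z['d']); hs=cv2.cvtColor(z['p'],cv2.COLOR_BGR2HSV); q=P-O; a=hx-q@x; b=-(q@g); h=q[...,2]-.104; th0=.63
    al=a*np.cos(th0)+h*np.sin(th0); nn=-a*np.sin(th0)+h*np.cos(th0)
    m=(al>.02)&(al<.2)&(b>-.115)&(b<.115)&(abs(nn-.004)<.012)&(hs[...,2]>110)&(hs[...,1]<60)
    X=np.stack([al[m],b[m],np.ones(m.sum())],1); y=nn[m]
    for _ in range(4):
        w=np.linalg.lstsq(X,y,rcond=None)[0]; k=abs(X@w-y)<.006; X,y=X[k],y[k]
    print(n,"theta",th0+np.arctan(w[0]),w[1:])
    # mark points relative to the pointer plane: normal offset from cover mid plane
    gm=(b<-.132)&(b>-.15)&(h>.03)&(h<.11)&(a>.05)&(a<.13)&(hs[...,0]>40)&(hs[...,0]<90)&(hs[...,1]>60)
    t=th0+np.arctan(w[0]); d=-a[gm]*np.sin(t)+h[gm]*np.cos(t); print("green normal offset mm mean/5/95",d.mean()*1e3,np.percentile(d,[5,95])*1e3, gm.sum())
```

```text
{'time': 12.717, 'q': [0.515, 0.185, 1.839, -0.596, 1.414, 0.562], 'tool_pos': [0.542, 0.113, 0.227], 'tcp_rot': [1.708, 1.963, -0.562], 'wrist_force': [3.302, -4.183, 1.035], 'width': 0.153}
0.6382200623544007
scene theta 0.6314979556121254 [-0.0006399   0.00326862]
green normal offset mm mean/5/95 -1.508463091158182 [-13.4052032   9.7480892] 52
top theta 0.6309597690713743 [0.0001986  0.00455566]
green normal offset mm mean/5/95 1.698620006356144 [-5.09937951  7.24479813] 10
```

View pics/d1.png

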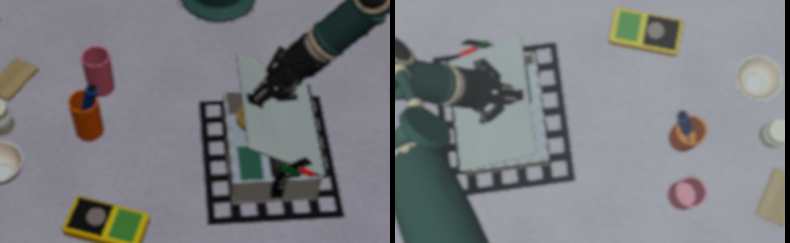

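Run:
```python
from n import *
s=st(); print(bot.finish_job()); st()
```

```text
{'time': 12.817, 'q': [0.515, 0.185, 1.839, -0.596, 1.414, 0.562], 'tool_pos': [0.542, 0.113, 0.227], 'tcp_rot': [1.709, 1.963, -0.562], 'wrist_force': [4.262, -4.685, 0.807], 'width': 0.155}
the job is handed in; nothing more can be done
None
the job is handed in; nothing more can be done
```

I took the blue screwdriver off the cover and stood it tip down in the orange cup. Then I lifted the cover by its black tab to the green mark and handed the job in at 12.8 s, still gripping it at 70 N.

**Screwdriver and cup:** The last pictures show the orange cup upright with the screwdriver leaning in it. The other objects seen in those pictures look undisturbed, but I did not measure their positions.

**Cover angle:** At hand-in the two depth views both put the cover at 0.631 rad, and the tool's own tilt gave 0.638 rad.

**Green mark:** My estimates of its middle ranged from about 0.60 to 0.655 rad, depending on the view and method, so I aimed at about 0.63. In the final pictures its middle lay 1.5 mm below the cover's mid-plane in one view and 1.7 mm above it in the other. The pointer should therefore be on the middle within about 2 mm, though the views did not agree exactly.

**Forces:** Wrist force stayed below about 9 N in every reading I took.

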